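# Charge the bench ball mill and set its timer

## Task

Charge the blue bench mill with all its stone grinding balls: tip each loaded cup over its spout into the sunken well, steeply enough and high enough that no cup knocks the steel guard wall round it, and without touching the balls with the gripper's fingers. Only when all the balls are in, turn the timer dial until its white mark points at the red index. In the end all three cups stand upright on the black mat again.

Things in the scene. Friction and masses are not known exactly. Their poses are not given: they have to be found in the camera images.
- mill: Bench ball mill, fixed: blue housing 140 mm (its x) x 240 mm (its y) x 60 mm high, origin at the centre of its underside; -y end carries the well, +y end the timer dial. Yaw varies.
- well (a point): Centre of the well's flat floor, 20 mm above the bench, at (0, -50, 20) mm in the mill's frame, axes as the mill's. The well is a square 90 x 90 mm sunken in the housing.
- guard: Fixed steel guard wall, 8 mm thick, all round the well's mouth (106 x 106 mm outside, 90 x 90 mm inside), standing on the deck from 60 to 102 mm above the bench; origin at the middle of its underside.
- dial (a joint): Timer dial: angle in rad, grows clockwise seen from above; turns freely against light friction (0.03 Nm) through -0.1..6.3 and stays where left. It starts between 0 and 0.5. The mark points at the red index when this equals joint set_ring.
- dial_grip (a point): Black dial's grip: an upright bar 50 mm long (along its x), 14 mm thick (y), reaching from 71 to 97 mm above the bench, on a disc 54 mm across; the point lies on the dial's axis, 85 mm above the bench, axis vertical, at (0, 72) mm in the mill's frame; 69 mm from the guard's outside. Its x axis points to the end with the white line, the mark.
- set_ring (a joint): Angle in rad (clockwise from above, same zero as the dial) of the flat ring under the dial with the red index; 1.3 to 2.8, set at the start and to be left as it is.
- dial_mark (a point): Point 34 mm from the dial's axis, straight out from the white mark line of the dial.
- red_index (a point): Red index block on the flat ring, 34 mm from the dial's axis, just above the deck.
- mat: Thick black rubber mat, 270 (x) x 290 (y) x 26 mm high, lying fixed on the bench; origin at the centre of its underside. The bench lamp's upright post, 0.5 m tall, stands fixed behind the gap between mat and mill (about x = 0.70 to 0.78 m, y = -0.13 to -0.16 m): carry cups across well in front of it.
- cup0_center (a point): Centre of a pale aluminium pouring cup, half-way up: 60 mm high, 56 mm wide between its two flat sides (its y), base 50 mm long (its x, -25 to +25), 4 mm walls, open top, 48 mm wide inside, floor 4 mm up; 120 g. z is up when it stands; its spout points to +x. The flat sides are free from bottom to top for gripping.
- cup0_lip (a point): Middle of the lip of that cup's spout, (54, 0, 30) mm from its centre. Inside, a flat ramp rises at 45 deg from the floor to the lip. Balls begin to roll out at 45 to 50 deg of tilt towards +x and all leave by 70 deg.
- cup1_center (a point): Centre of a yellow brass pouring cup, half-way up: 60 mm high, 56 mm wide between its two flat sides (its y), base 50 mm long (its x, -25 to +25), 4 mm walls, open top, 48 mm wide inside, floor 4 mm up; 120 g. z is up when it stands; its spout points to +x. The flat sides are free from bottom to top for gripping.
- cup1_lip (a point): Middle of the lip of that cup's spout, (54, 0, 30) mm from its centre. Inside, a flat ramp rises at 45 deg from the floor to the lip. Balls begin to roll out at 45 to 50 deg of tilt towards +x and all leave by 70 deg.
- cup2_center (a point): Centre of a reddish copper pouring cup, half-way up: 60 mm high, 56 mm wide between its two flat sides (its y), base 50 mm long (its x, -25 to +25), 4 mm walls, open top, 48 mm wide inside, floor 4 mm up; 120 g. z is up when it stands; its spout points to +x. The flat sides are free from bottom to top for gripping.
- cup2_lip (a point): Middle of the lip of that cup's spout, (54, 0, 30) mm from its centre. Inside, a flat ramp rises at 45 deg from the floor to the lip. Balls begin to roll out at 45 to 50 deg of tilt towards +x and all leave by 70 deg.
- ball0a_center (a point): Centre of a polished stone grinding ball, 22 mm across, 15 g, that starts in cup0; None when it is not there (a cup may hold two, one or none). It rolls.
- ball0b_center (a point): Centre of a polished stone grinding ball, 22 mm across, 15 g, that starts in cup0; None when it is not there (a cup may hold two, one or none). It rolls.
- ball1a_center (a point): Centre of a polished stone grinding ball, 22 mm across, 15 g, that starts in cup1; None when it is not there (a cup may hold two, one or none). It rolls.
- ball1b_center (a point): Centre of a polished stone grinding ball, 22 mm across, 15 g, that starts in cup1; None when it is not there (a cup may hold two, one or none). It rolls.
- ball2a_center (a point): Centre of a polished stone grinding ball, 22 mm across, 15 g, that starts in cup2; None when it is not there (a cup may hold two, one or none). It rolls.
- ball2b_center (a point): Centre of a polished stone grinding ball, 22 mm across, 15 g, that starts in cup2; None when it is not there (a cup may hold two, one or none). It rolls.

How it is judged:
On the way, in this order (a step that is already met when the one before it is completed fails the run):
1. all the balls lie in the well (horizontal distance between each of ball0a_center, ball0b_center, ball1a_center, ball1b_center, ball2a_center, ball2b_center and well below 0.052 m and z of each of ball0a_center, ball0b_center, ball1a_center, ball1b_center, ball2a_center, ball2b_center in the frame of well below 0.055 m), for 0.2 s.
2. the dial's mark points at the red index (horizontal distance between dial_mark and red_index below 0.0055 m), for 0.2 s.
At the end, for the whole second after the job is handed in: All balls present lie in the well (centres within 52 mm of its middle and less than 55 mm above its floor), the dial's mark is within about 9 degrees of the red index (5.5 mm at 34 mm radius), and all three cups stand upright (within 0.1 rad) on the mat, their centres over it (all of step 1 and horizontal distance between dial_mark and red_index below 0.0055 m and angle between each of cup0_center, cup1_center, cup2_center's own z axis and vertical below 0.1 rad and z of each of cup0_center, cup1_center, cup2_center in the frame of mat below 0.061 m and x of cup0_center in the frame of mat between -0.135 and 0.135 m and y of cup0_center in the frame of mat between -0.145 and 0.145 m and x of cup1_center in the frame of mat between -0.135 and 0.135 m and y of cup1_center in the frame of mat between -0.145 and 0.145 m and x of cup2_center in the frame of mat between -0.135 and 0.135 m and y of cup2_center in the frame of mat between -0.145 and 0.145 m); the robot touches nothing.
It fails at once if a cup knocks against the guard wall (more than 3 N) (contact force between any of cup0, cup1, cup2 and guard above 3 N).
It fails at once if the gripper's fingers touch a ball (more than 0.5 N) (contact force between the fingers and ball0a above 0.5 N or contact force between the fingers and ball0b above 0.5 N or contact force between the fingers and ball1a above 0.5 N or contact force between the fingers and ball1b above 0.5 N or contact force between the fingers and ball2a above 0.5 N or contact force between the fingers and ball2b above 0.5 N).
Of ball0a, ball0b, ball1a, ball1b, ball2a, ball2b only 4 to 6 are there at a start; the rules pass over those that are not, and their reading is None.
At some moment in a run one of cup0, cup1, cup2 may be knocked a few centimetres aside while the robot is not near it.
It also fails if it takes over 208 s, if anything falls off the work surface, if the arm or the gripper's body presses on something with over 40 N, if the wrist force passes 120 N, or if a joint passes its speed limit or range.

## Robot

A 6-joint arm with a two-finger parallel gripper is mounted at the origin on a cart in front of the work surface, level with it; the furniture and walls round the work are solid. World frame = base frame: x ahead of the robot, y to its left, z up, the work surface at z = 0. Lengths are in m, angles in rad, forces in N, time in s.
With the tool pointing down it reaches from about 0.25 to 0.725 m from the base axis. Payload 4 kg.
Tool frame: the origin (TCP) lies midway between the tips of the shut fingers; the grasp point (between the pads) lies 19 mm behind it; z points along the fingers, y is the direction in which the jaws open and shut (so a half turn about z gives the same grasp; the last joint's range is limited). The gripper opens to 85 mm and grips with 20 to 120 N. Pads are 22 mm wide; open, the fingers measure 114 mm over their backs; the gripper's body (76 mm by 85 mm) begins 54 mm behind the grasp point. The pads swing forward as they close: fully open they stand 13 mm farther back than shut.
Start: joints at [1.134, 0.241, 0.005, 1.335, 0, 1.571], TCP at [0.212, 0.453, 0.231] pointing down, gripper open.
Joint ranges: [-2.72, 2.72], [-1.05, 1.87], [-1.09, 1.28], [-1.99, 2.15], [-1.42, 1.44], [-3.14, 3.14]. Speed limits (rad/s): [2.79, 2.79, 3.14, 3.14, 3.14, 3.14].

## Interface

Orientations are given as a unit quaternion [x, y, z, w].
In Python, from workcell import get_obs, camera, camera_model, job_done, masks_of gives the robot as it stands.
- The arm moves only by the tool jog_arm, never from a script. Its argument "deltas" is a list that holds one entry, the list of rows, each a list of 7 numbers: the shift along the tool's x, y, z in mm, then the turn, a rotation vector about the tool's x, y, z in degrees, then the finger opening in mm, from 0 to 85.4. A call has 1 to 5 rows; each row shifts and turns the pose as measured when the row begins, along the tool's axes as they then stand; what a row does not reach is not made up. A row lasts 1/10 s, in which the tool goes at most 50 mm and 8.59 degrees, less where a joint would pass 70% of its speed; a pose out of reach is approached as far as the arm can. A call with a gripper value outside its range is refused whole. The fingers move at their own pace and stop on an object; the grip force is fixed at half the most. Time passes only in rows, so rows that do not move let the fingers close. It gives the time, the measured TCP pose, the force and the opening at its end, in the units of the state.
- get_obs(): the state, without advancing time (a new reading comes with each control period).
- camera(name): name is "side" or "top"; returns the picture (384x512x3 uint8, red, green, blue); there is no depth.
- camera_model(name): a dict with "fovy" (degrees; the focal length in pixels is half the picture's height over the tangent of half this angle, whatever the lens; pixels are square), "cx", "cy" (the principal point, pixels), "pose" (4x4, takes a point from camera to world coordinates). Camera axes: x right, y down, z forward; pixel columns grow to the right and rows downward; lengths in m; the calibration is good to about 2 mm. A picture is of the moment at which its call begins. camera_model takes no time and is no camera call.
- job_done(): hands the job in, once; it reports no verdict.
Trained networks look in the newest picture that a camera, given by its name, has taken for a name from the list of things; names that differ only in an ending like _2 or _b are one class to them, and where a whole thing is asked for, a point or a joint stands for the part that bears it (a point fixed in the world has none). Each returns a list of dicts, best first, with "conf" (0 to 1); they miss things now and then, are a little off and sometimes report something else, mostly with a low value. They report only what shows in the picture. A call takes as long as a camera call.
- masks_of(target, camera): "pixels" (384x512 bool, what is visible of it) and "at" ([column, row] in pixels, amid what is visible of it).
The state is a dict: "clock": time; "joint_pos": joint angles; "joint_vel": joint speeds; "tau": joint torques, N m; "eef_pos": TCP position; "tool_rot": TCP orientation; "ft_force": force on the tool from outside, world axes, zero at the start; "ft_torque": the same for the moment, N m; "grip_width": finger opening in m.
Only numpy, scipy, OpenCV 4.12 (cv2) and the standard library are available. Lean on these libraries where they do the work, as an engineer would, in place of code of your own. Each camera call takes 0.05 s, during which the arm holds its last target. There are 200 camera calls.

## Working session

There is one attempt and no reset: what is moved stays moved. The work goes in short steps, Python scripts to look and compute and a tool call to move; the robot and the scene stay as the last step left them, time stands still between calls to the robot, and variables do not carry over. Pictures are saved under pics/ and viewed, about 12 in all and at most 16, crops included, and the job is handed in when it is done.

Besides the shell and the picture viewer there is one more tool, called after ">>>" by a JSON object that holds its "fn" and its "kwargs", one argument or row to a line. jog_arm: Moves the arm, as the interface text tells. Its arguments: {"type":"object","properties":{"deltas":{"type":"array"}},"required":["deltas"]}

```bash
ls; mkdir -p pics; python3 - <<'E'
from workcell import *
import cv2
for n in("top","side"):
    im=camera(n); cv2.imwrite(f"pics/{n}0.png",im[...,::-1]); m=camera_model(n); print(n,m)
    for t in("cup0_center","cup1_center","cup2_center","mill","mat","dial_grip","red_index","guard","ball0a_center","well","dial"):
        try:print(t,[(round(d["conf"],2),[int(x) for x in d["at"]],int(d["pixels"].sum())) for d in masks_of(t,n)][:6])
        except Exception as e: print(t,e)
print(get_obs())
E
```

```text
pics
top {'fovy': 55.77314588147499, 'cx': 262.11016693808983, 'cy': 187.68013671159008, 'pose': array([[ 0.01357682, -0.99702877,  0.07582414,  0.48463396],
       [-0.99989974, -0.01384259, -0.00298055, -0.18915078],
       [ 0.0040213 , -0.07577607, -0.99711675,  0.92625769],
       [ 0.        ,  0.        ,  0.        ,  1.        ]])}
cup0_center [(0.57, [166, 182], 413)]
cup1_center [(0.59, [360, 216], 956), (0.36, [167, 183], 414)]
cup2_center [(0.58, [217, 160], 804), (0.53, [286, 223], 678), (0.4, [360, 216], 1000)]
mill [(0.89, [197, 181], 5609), (0.5, [172, 185], 563)]
mat [(0.8, [317, 189], 9021), (0.16, [285, 222], 794)]
dial_grip [(0.67, [166, 183], 391)]
red_index [(0.95, [175, 178], 534)]
guard [(0.76, [198, 179], 794)]
ball0a_center []
well [(0.88, [193, 183], 5653), (0.71, [200, 176], 879), (0.23, [170, 182], 414)]
dial []
side {'fovy': 52.512817750051475, 'cx': 251.52320765131788, 'cy': 191.95379597718963, 'pose': array([[ 0.87838986, -0.16656312,  0.44798211,  0.10249743],
       [-0.47739573, -0.35068229,  0.80567689, -1.00175778],
       [ 0.02290334, -0.921563
[... 409 characters left out ...]
 [231, 177], 2511)]
dial []
{'clock': 1.2, 'joint_pos': array([1.13397080e+00, 2.40592671e-01, 5.01631547e-03, 1.33519439e+00,
       3.17196056e-05, 1.57079603e+00]), 'joint_vel': array([-0.00094318, -0.00014592, -0.00087403, -0.00115219,  0.00092239,
        0.00227772]), 'tau': array([ 8.70329063e-05, -3.72223198e+01,  2.52691805e+01,  1.46988186e-03,
        1.47157189e-04,  3.63671333e-06]), 'eef_pos': array([0.21152802, 0.45306256, 0.23131637]), 'tool_rot': array([ 2.16680224e-01,  9.76242634e-01,  1.59240295e-05, -1.27113653e-05]), 'ft_force': array([-0.28001793,  0.03668577,  0.05521713]), 'ft_torque': array([-0.00136199,  0.01907837, -0.00053638]), 'grip_width': 0.08518810852137801}
```

```bash
python3 - <<'E'
import cv2
a=cv2.imread("pics/top0.png");cv2.imwrite("pics/top0c.png",cv2.resize(a[110:280,120:420],(800,453),interpolation=cv2.INTER_CUBIC))
a=cv2.imread("pics/side0.png");cv2.imwrite("pics/side0c.png",cv2.resize(a[110:290,150:390],(800,600),interpolation=cv2.INTER_CUBIC))
E
```

```text
(no output)
```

View pics/top0c.png

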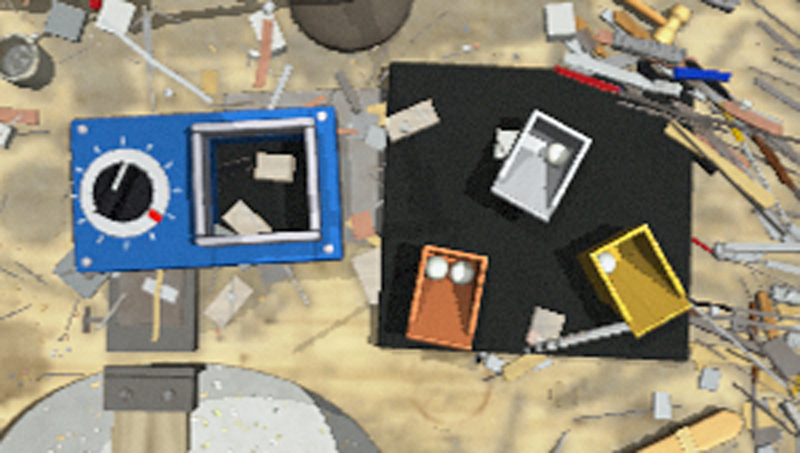

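View pics/side0c.png

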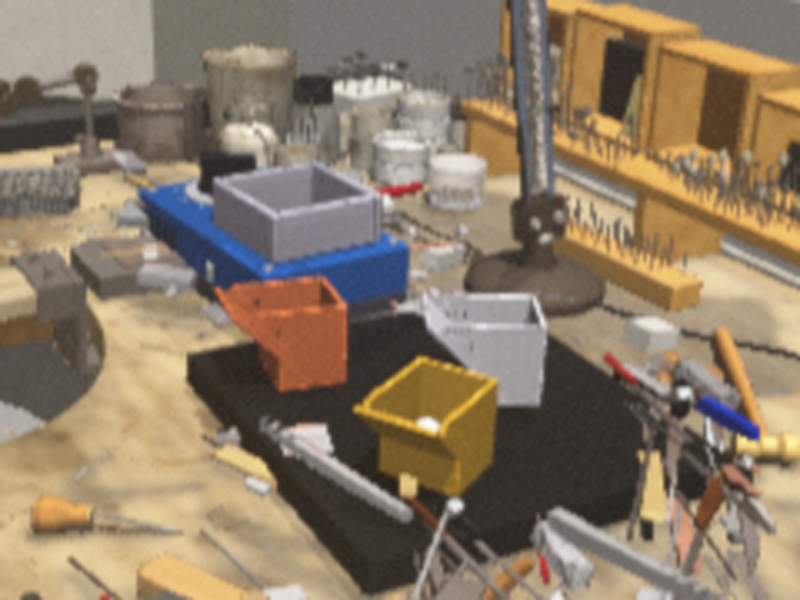

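Top crop: mill at left with dial at (123,190) and red index at (155,216). Copper cup at (447,297) holds 2 balls, alu at (541,165) at least 1, brass at (640,280) at least 1, and all spouts point roughly towards the robot. Next I compute poses from the corner pixels.

```bash
cat > h.py <<'E'
from workcell import *
import numpy as np, cv2
from scipy.spatial.transform import Rotation as R
def ray(n,px,z):
    m=camera_model(n); f=192/np.tan(np.radians(m["fovy"]/2)); P=m["pose"]
    d=P[:3,:3]@np.array([(px[0]-m["cx"])/f,(px[1]-m["cy"])/f,1]); o=P[:3,3]
    return o+d*(z-o[2])/d[2]
def crop(u): return 120+(u[0]+.5)/800*300-.5,110+(u[1]+.5)/453*170-.5
def rect(c,z):   # corners: rear-left.. any order around; returns centre, edge vectors
    w=np.array([ray("top",crop(u),z)[:2] for u in c]); return w.mean(0),(w[1]-w[0]+w[2]-w[3])/2,(w[3]-w[0]+w[2]-w[1])/2
def tilt(az,t): # tool with x horizontal-heading az (deg, spout direction) , pour tilt t deg
    a=np.radians(az); x=np.array([np.cos(a),np.sin(a),0]); z=np.array([0,0,-1.])
    return R.from_matrix(np.c_[x,np.cross(z,x),z])*R.from_rotvec([0,-np.radians(t),0])
def plan(p,q,grip,pos=None,rot=None,vmax=45):
    """rows (tool axes, mm/deg) from the present pose to p,q"""
    o=get_obs(); p0=np.array(o["eef_pos"] if pos is None else pos); q0=R.from_quat(o["tool_rot"]) if rot is None else rot
    rv=np.degrees((q0.inv()*q).as_rotvec()); d=np.array(p)-p0
    n=max(1,int(np.ceil(max(np.linalg.norm(d)*1000/vmax,np.linalg.norm(rv)/8.4))))
    print("n",n,"rotvec/row",(rv/n).round(2),"first/last shift",)
    for i in range(n):
        qi=q0*R.from_rotvec(np.radians(rv*i/n)); s=qi.inv().apply(d/n)*1000
        print([*map(float,s.round(1)),*map(float,(rv/n).round(2)),grip])
E
python3 - <<'E'
from h import *
c,e,f=rect([(72,120),(332,106),(343,258),(78,271)],.06)
print("mill",c.round(4),np.hypot(*e),np.hypot(*f),"y-dir",np.degrees(np.arctan2(*(-e)[::-1])))
g=rect([(192,126),(313,118),(318,236),(195,244)],.102); print("guard",g[0].round(4),[np.hypot(*v).round(3) for v in g[1:]])
d=ray("top",crop((123,190)),.071);i=ray("top",crop((155,216)),.064);print("dial",d.round(4),"idx",i.round(4),np.hypot(*(i-d)[:2]))
m0=ray("top",crop((115,188)),.097);m1=ray("top",crop((126,166)),.097);print("mark",np.degrees(np.arctan2(*(m1-m0)[:2][::-1])),"idx",np.degrees(np.arctan2(*(i-d)[:2][::-1])))
for n,cs in dict(cop=[(424,246),(488,256),(472,348),(406,339)],alu=[(537,110),(591,138),(546,220),(492,192)],bra=[(590,260),(645,225),(690,302),(638,336)]).items():
    c,e,f=rect(cs,.086); u=f/np.hypot(*f); ctr=c-.0145*u
    print(n,"ctr",ctr.round(4),"len",np.hypot(*e).round(4),np.hypot(*f).round(4),"spout az",np.degrees(np.arctan2(u[1],u[0])).round(1),"az",np.degrees(np.arctan2(ctr[1],ctr[0])).round(1),"r",np.hypot(*ctr))
E
```

```text
mill [ 0.566  -0.0357] 0.23586311652374697 0.13716656010548856 y-dir 93.76499415640973
guard [ 0.5691 -0.0841] [np.float64(0.105), np.float64(0.102)]
dial [0.5624 0.0362 0.071 ] idx [0.5401 0.0087 0.064 ] 0.035360186216489474
mark -24.67982131201007 idx -129.04528186708015
cop ctr [ 0.4861 -0.2538] len 0.0568 0.0812 spout az 170.0 az -27.6 r 0.5484071338299938
alu ctr [ 0.601  -0.3395] len 0.053 0.0827 spout az 151.6 az -29.5 r 0.6902250602907251
bra ctr [ 0.5007 -0.4112] len 0.0557 0.0768 spout az -148.7 az -39.4 r 0.647924895308302
```

```bash
python3 - <<'E'
from h import *
plan([.486,-.254,.15],tilt(170,0),85,vmax=44)
E
```

```text
n 18 rotvec/row [ 0.   -0.   -0.83] first/last shift
[-30.4, -29.1, 4.5, 0.0, -0.0, -0.83, 85]
[-30.0, -29.6, 4.5, 0.0, -0.0, -0.83, 85]
[-29.6, -30.0, 4.5, 0.0, -0.0, -0.83, 85]
[-29.1, -30.4, 4.5, 0.0, -0.0, -0.83, 85]
[-28.7, -30.9, 4.5, 0.0, -0.0, -0.83, 85]
[-28.2, -31.3, 4.5, 0.0, -0.0, -0.83, 85]
[-27.8, -31.7, 4.5, 0.0, -0.0, -0.83, 85]
[-27.3, -32.1, 4.5, 0.0, -0.0, -0.83, 85]
[-26.8, -32.5, 4.5, 0.0, -0.0, -0.83, 85]
[-26.4, -32.9, 4.5, 0.0, -0.0, -0.83, 85]
[-25.9, -33.3, 4.5, 0.0, -0.0, -0.83, 85]
[-25.4, -33.6, 4.5, 0.0, -0.0, -0.83, 85]
[-24.9, -34.0, 4.5, 0.0, -0.0, -0.83, 85]
[-24.4, -34.4, 4.5, 0.0, -0.0, -0.83, 85]
[-23.9, -34.7, 4.5, 0.0, -0.0, -0.83, 85]
[-23.4, -35.0, 4.5, 0.0, -0.0, -0.83, 85]
[-22.9, -35.4, 4.5, 0.0, -0.0, -0.83, 85]
[-22.4, -35.7, 4.5, 0.0, -0.0, -0.83, 85]
```

>>> {"fn": "jog_arm", "kwargs": {
  "deltas": [
    [[-30, -29, 4, 0, 0, -1, 85], [-30, -30, 4, 0, 0, -1, 85], [-29, -30, 4, 0, 0, -1, 85], [-29, -31, 4, 0, 0, -1, 85], [-28, -31, 4, 0, 0, -1, 85]]
  ]
}}

```text
clock: 1.7
eef_pos: [0.289, 0.2568, 0.2102]
tool_rot: [0.167, 0.986, 0.002, 0.001]
ft_force: [1.4, 0.0, 0.3]
grip_width: 0.085
```

>>> {"fn": "jog_arm", "kwargs": {
  "deltas": [
    [[-28, -31, 4, 0, 0, -1, 85], [-28, -32, 4, 0, 0, -1, 85], [-27, -32, 4, 0, 0, -1, 85], [-27, -33, 4, 0, 0, -1, 85], [-26, -33, 4, 0, 0, -1, 85]]
  ]
}}

```text
clock: 2.2
eef_pos: [0.3741, 0.0552, 0.1904]
tool_rot: [0.121, 0.993, 0.003, 0.004]
ft_force: [0.5, 0.8, 0.3]
grip_width: 0.0852
```

>>> {"fn": "jog_arm", "kwargs": {
  "deltas": [
    [[-26, -33, 4, 0, 0, -1, 85], [-25, -33, 4, 0, 0, -1, 85], [-25, -34, 4, 0, 0, -1, 85], [-24, -34, 4, 0, 0, -1, 85], [0, 0, 0, 0, 0, 0, 85]]
  ]
}}

```text
clock: 2.7
eef_pos: [0.4473, -0.1085, 0.1742]
tool_rot: [0.088, 0.996, 0.003, 0.007]
ft_force: [-0.4, 0.2, 0.2]
grip_width: 0.0848
```

```bash
python3 - <<'E'
from h import *
o=get_obs();print(o["clock"],o["eef_pos"],np.degrees(o["joint_pos"]).round(1))
plan([.486,-.254,.12],tilt(170,0),85,vmax=40)
E
```

```text
2.7 [ 0.44731457 -0.10850222  0.17424199] [-13.9  10.8 -12.3  66.2   0.5  -3.8]
n 5 rotvec/row [ 0.08  0.14 -0.02] first/last shift
[-12.6, -27.4, 10.8, 0.08, 0.14, -0.02, 85]
[-12.6, -27.4, 10.8, 0.08, 0.14, -0.02, 85]
[-12.6, -27.3, 10.8, 0.08, 0.14, -0.02, 85]
[-12.6, -27.3, 10.8, 0.08, 0.14, -0.02, 85]
[-12.7, -27.3, 10.8, 0.08, 0.14, -0.02, 85]
```

>>> {"fn": "jog_arm", "kwargs": {
  "deltas": [
    [[-13, -28, 11, 0.1, 0.1, 0, 85], [-13, -28, 11, 0.1, 0.1, 0, 85], [-13, -28, 11, 0.1, 0.1, 0, 85], [-13, -28, 11, 0.1, 0.1, 0, 85], [-12, -25, 9, 0.1, 0.1, 0, 85]]
  ]
}}

```text
clock: 3.2
eef_pos: [0.4884, -0.2561, 0.1212]
tool_rot: [0.086, 0.996, -0.0, 0.003]
ft_force: [0.1, 0.2, -0.1]
grip_width: 0.0848
```

```bash
python3 - <<'E'
from h import *
o=get_obs();print(o["clock"],o["eef_pos"])
im=camera("top");cv2.imwrite("pics/t1.png",cv2.resize(im[110:280,120:420,::-1],(800,453),interpolation=cv2.INTER_CUBIC))
im=camera("side");cv2.imwrite("pics/s1.png",cv2.resize(im[110:290,150:390,::-1],(800,600),interpolation=cv2.INTER_CUBIC))
plan([.486,-.254,.045],tilt(170,0),85,vmax=25)
E
```

```text
3.2 [ 0.48836177 -0.25605729  0.12121168]
n 4 rotvec/row [-0.    0.07 -0.02] first/last shift
[0.8, 0.7, 18.8, -0.0, 0.07, -0.02, 85]
[0.8, 0.7, 18.8, -0.0, 0.07, -0.02, 85]
[0.8, 0.7, 18.8, -0.0, 0.07, -0.02, 85]
[0.8, 0.7, 18.8, -0.0, 0.07, -0.02, 85]
```

View pics/s1.png

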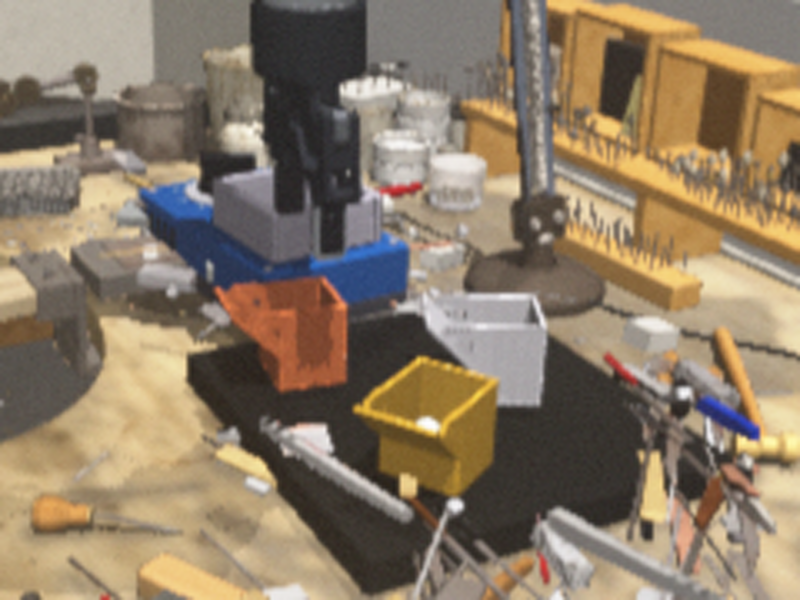

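Side view: the gripper sits centred above the copper cup (300,330) with its jaws straddling the flat sides, and the cups have not moved. Descending and gripping.

>>> {"fn": "jog_arm", "kwargs": {
  "deltas": [
    [[1, 1, 19, 0, 0, 0, 85], [1, 1, 19, 0, 0, 0, 85], [1, 1, 19, 0, 0, 0, 85], [0, 0, 18, 0, 0, 0, 85], [0, 0, 0, 0, 0, 0, 85]]
  ]
}}

```text
clock: 3.8
eef_pos: [0.4864, -0.2494, 0.0448]
tool_rot: [0.087, 0.996, 0.001, 0.003]
ft_force: [-0.6, 0.2, -0.1]
grip_width: 0.085
```

>>> {"fn": "jog_arm", "kwargs": {
  "deltas": [
    [[0, 0, 0, 0, 0, 0, 45], [0, 0, 0, 0, 0, 0, 45], [0, 0, 0, 0, 0, 0, 45], [0, 0, 0, 0, 0, 0, 45], [0, 0, 0, 0, 0, 0, 45]]
  ]
}}

```text
clock: 4.3
eef_pos: [0.4885, -0.2485, 0.0491]
tool_rot: [0.086, 0.996, 0.0, 0.005]
ft_force: [0.4, -0.1, -1.5]
grip_width: 0.0553
```

>>> {"fn": "jog_arm", "kwargs": {
  "deltas": [
    [[0, 0, 0, 0, 0, 0, 45], [0, 0, 0, 0, 0, 0, 45], [0, 0, -15, 0, 0, 0, 45], [0, 0, -30, 0, 0, 0, 45], [0, 0, -30, 0, 0, 0, 45]]
  ]
}}

```text
clock: 4.8
eef_pos: [0.4835, -0.2465, 0.1205]
tool_rot: [0.086, 0.996, 0.003, -0.001]
ft_force: [-0.1, 0.0, -0.6]
grip_width: 0.0552
```

```bash
cat >> h.py <<'E'
def pour(t,lip,az=184,dz=.0375,dx=.054):
    q=tilt(az,t); return np.array(lip)-q.apply([dx,0,-dz]),q
E
python3 - <<'E'
from h import *
o=get_obs();p0=o["eef_pos"];q0=R.from_quat(o["tool_rot"])
a=p0+[0,0,.06];print("up60 first");
p,q=pour(35,[.58,-.085,.18]);print(p);plan(p,q,45,pos=a,rot=q0,vmax=40)
p2,q2=pour(42,[.58,-.085,.155]);plan(p2,q2,45,pos=p,rot=q)
for t in (46,50,54,58,62,66,70,74):
    p3,q3=pour(t,[.58,-.085,.155]);plan(p3,q3,45,pos=p2,rot=q2);p2,q2=p3,q3
E
```

```text
up60 first
[ 0.64558318 -0.08041398  0.18025493]
n 6 rotvec/row [-0.66 -5.82 -2.26] first/last shift
[-21.8, 31.9, 0.2, -0.66, -5.82, -2.26, 45]
[-22.9, 31.0, 2.8, -0.66, -5.82, -2.26, 45]
[-23.7, 30.1, 5.5, -0.66, -5.82, -2.26, 45]
[-24.2, 29.0, 8.3, -0.66, -5.82, -2.26, 45]
[-24.3, 28.0, 11.1, -0.66, -5.82, -2.26, 45]
[-24.1, 26.9, 13.9, -0.66, -5.82, -2.26, 45]
n 1 rotvec/row [ 0. -7.  0.] first/last shift
[10.2, 0.0, 13.6, 0.0, -7.0, 0.0, 45]
n 1 rotvec/row [ 0. -4.  0.] first/last shift
[-2.5, 0.0, -3.9, 0.0, -4.0, 0.0, 45]
n 1 rotvec/row [-0. -4. -0.] first/last shift
[-2.5, -0.0, -3.9, -0.0, -4.0, -0.0, 45]
n 1 rotvec/row [ 0. -4.  0.] first/last shift
[-2.5, -0.0, -3.9, 0.0, -4.0, 0.0, 45]
n 1 rotvec/row [ 0. -4. -0.] first/last shift
[-2.5, 0.0, -3.9, 0.0, -4.0, -0.0, 45]
n 1 rotvec/row [-0. -4.  0.] first/last shift
[-2.5, 0.0, -3.9, -0.0, -4.0, 0.0, 45]
n 1 rotvec/row [ 0. -4.  0.] first/last shift
[-2.5, 0.0, -3.9, 0.0, -4.0, 0.0, 45]
n 1 rotvec/row [ 0. -4.  0.] first/last shift
[-2.5, 0.0, -3.9, 0.0, -4.0, 0.0, 45]
n 1 rotvec/row [-0. -4.  0.] first/last shift
[-2.5, 0.0, -3.9, -0.0, -4.0, 0.0, 45]
```

>>> {"fn": "jog_arm", "kwargs": {
  "deltas": [
    [[0, 0, -30, 0, 0, 0, 45], [0, 0, -30, 0, 0, 0, 45], [-22, 32, 0, -0.7, -5.8, -2.3, 45], [-23, 31, 3, -0.7, -5.8, -2.3, 45], [-24, 30, 6, -0.7, -5.8, -2.3, 45]]
  ]
}}

```text
clock: 5.3
eef_pos: [0.5699, -0.1665, 0.1888]
tool_rot: [0.027, 0.987, 0.006, 0.16]
ft_force: [0.1, -0.2, -1.4]
grip_width: 0.0549
```

>>> {"fn": "jog_arm", "kwargs": {
  "deltas": [
    [[-24, 29, 8, -0.7, -5.8, -2.3, 45], [-24, 28, 11, -0.7, -5.8, -2.3, 45], [-18, 20, 10, -0.7, -5, -2.3, 45], [-6, 7, 4, 0, -1, 0, 45], [0, 0, 0, 0, 0, 0, 45]]
  ]
}}

```text
clock: 5.8
eef_pos: [0.6497, -0.0754, 0.1899]
tool_rot: [-0.039, 0.948, 0.012, 0.314]
ft_force: [0.3, 0.1, -1.8]
grip_width: 0.0553
```

```bash
cat >> h.py <<'E'
def where(dz=.0375,dx=.054):
    o=get_obs();q=R.from_quat(o["tool_rot"]);x,y,z=q.as_matrix().T
    print("t",o["clock"],"tcp",o["eef_pos"].round(4),"lip",(o["eef_pos"]+q.apply([dx,0,-dz])).round(4),"tilt",np.degrees(np.arccos(-z[2])).round(1),"az",np.degrees(np.arctan2(x[1],x[0])).round(1),"yz",y[2].round(3),"grip",round(o["grip_width"],4),"J",np.degrees(o["joint_pos"]).round(0))
E
python3 - <<'E'
from h import *
where();o=get_obs();p0=o["eef_pos"];q0=R.from_quat(o["tool_rot"])
p,q=pour(42,[.58,-.085,.155]);plan(p,q,45,vmax=25)
im=camera("side");cv2.imwrite("pics/s2.png",cv2.resize(im[90:270,150:390,::-1],(800,600),interpolation=cv2.INTER_CUBIC))
E
```

```text
t 5.8 tcp [ 0.6497 -0.0754  0.1899] lip [ 0.5842 -0.0808  0.1877] tilt 36.7 az -175.2 yz -0.002 grip 0.0553 J [-11.  10. -23.  21.   9. -13.]
n 2 rotvec/row [ 0.17 -2.66  0.3 ] first/last shift
[10.0, -2.3, 9.2, 0.17, -2.66, 0.3, 45]
[10.4, -2.3, 8.7, 0.17, -2.66, 0.3, 45]
```

View pics/s2.png

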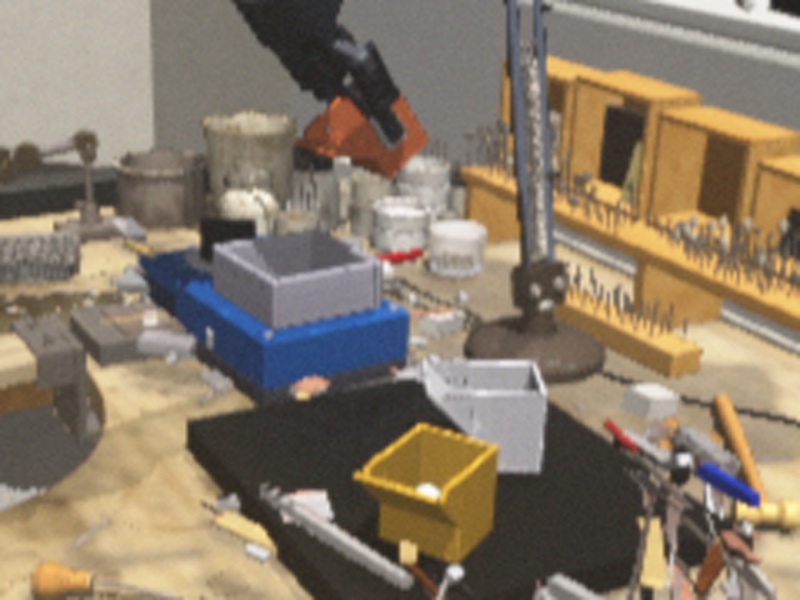

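The copper cup is held tilted above the well at about (365,140), with its lip over the guard. Pouring.

>>> {"fn": "jog_arm", "kwargs": {
  "deltas": [
    [[10, -2, 9, 0, -2.7, 0.3, 45], [10, -2, 9, 0, -2.7, 0.3, 45], [-2.5, 0, -4, 0, -4, 0, 45], [-2.5, 0, -4, 0, -4, 0, 45], [-2.5, 0, -4, 0, -4, 0, 45]]
  ]
}}

```text
clock: 6.35
eef_pos: [0.6441, -0.0852, 0.1805]
tool_rot: [-0.03, 0.888, 0.016, 0.459]
ft_force: [-0.2, -0.2, -2.1]
grip_width: 0.0554
```

```bash
python3 -c "
from h import *
where()"
```

```text
t 6.35 tcp [ 0.6441 -0.0852  0.1805] lip [ 0.5824 -0.0893  0.1581] tilt 54.7 az -176.3 yz 0.002 grip 0.0554 J [-14.  10. -43. -17.  15. -11.]
```

>>> {"fn": "jog_arm", "kwargs": {
  "deltas": [
    [[-2.5, 0, -4, 0, -4, 0, 45], [-2.5, 0, -4, 0, -4, 0, 45], [-2.5, 0, -4, 0, -4, 0, 45], [-2.5, 0, -4, 0, -4, 0, 45], [-2.5, 0, -4, 0, -4, 0, 45]]
  ]
}}

```text
clock: 6.85
eef_pos: [0.6324, -0.0926, 0.2056]
tool_rot: [-0.023, 0.79, 0.017, 0.613]
ft_force: [0.7, -0.9, -1.2]
grip_width: 0.0556
```

```bash
python3 -c "
from h import *
where()
o=get_obs()
p,q=pour(76,[.58,-.085,.155]);plan(p,q,45)
"
```

```text
t 6.85 tcp [ 0.6324 -0.0926  0.2056] lip [ 0.5827 -0.0955  0.1626] tilt 75.6 az -176.5 yz -0.001 grip 0.0556 J [-18.  23. -59. -66.  21.  -6.]
n 1 rotvec/row [-0.66 -0.41 -0.11] first/last shift
[7.6, 11.2, -0.5, -0.66, -0.41, -0.11, 45]
```

>>> {"fn": "jog_arm", "kwargs": {
  "deltas": [
    [[1, 4, 0, 0, 0, 0, 45], [0, 2, 0, 0, 0, 0, 45], [0, 0, 0, 0, 0, 0, 45], [0, 0, 0, 0, 0, 0, 45], [0, 0, 0, 0, 0, 0, 45]]
  ]
}}

```text
clock: 7.35
eef_pos: [0.6331, -0.0891, 0.2024]
tool_rot: [-0.021, 0.792, 0.016, 0.61]
ft_force: [0.3, -0.6, -0.7]
grip_width: 0.0553
```

```bash
python3 - <<'E'
from h import *
where()
a=camera("top")[130:230,170:300,::-1];b=camera("side")[90:230,180:340,::-1]
cv2.imwrite("pics/p1.png",np.hstack([cv2.resize(a,(400,308),interpolation=cv2.INTER_CUBIC),cv2.resize(b,(352,308),interpolation=cv2.INTER_CUBIC)]))
E
```

```text
t 7.35 tcp [ 0.6331 -0.0891  0.2024] lip [ 0.5831 -0.0918  0.1598] tilt 75.2 az -176.8 yz -0.0 grip 0.0553 J [-17.  23. -59. -66.  20.  -5.]
```

View pics/p1.png

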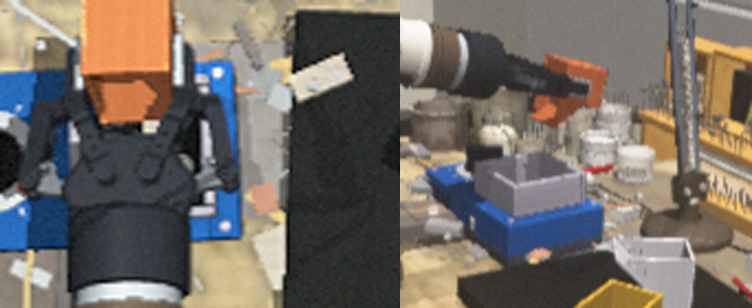

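```bash
python3 - <<'E'
from h import *
p,q=pour(40,[.58,-.087,.195]);plan(p,q,45)
plan([.486,-.25,.15],tilt(170,0),45,pos=p,rot=q,vmax=40)
E
```

```text
n 5 rotvec/row [-0.16  7.04 -0.1 ] first/last shift
[-0.4, 1.2, 2.5, -0.16, 7.04, -0.1, 45]
[-0.7, 1.2, 2.5, -0.16, 7.04, -0.1, 45]
[-1.0, 1.2, 2.4, -0.16, 7.04, -0.1, 45]
[-1.3, 1.2, 2.2, -0.16, 7.04, -0.1, 45]
[-1.5, 1.2, 2.1, -0.16, 7.04, -0.1, 45]
n 6 rotvec/row [0.81 6.63 2.24] first/last shift
[27.2, -26.0, -11.8, 0.81, 6.63, 2.24, 45]
[27.4, -27.2, -8.2, 0.81, 6.63, 2.24, 45]
[27.0, -28.4, -4.7, 0.81, 6.63, 2.24, 45]
[26.2, -29.5, -1.2, 0.81, 6.63, 2.24, 45]
[25.0, -30.4, 2.2, 0.81, 6.63, 2.24, 45]
[23.3, -31.3, 5.5, 0.81, 6.63, 2.24, 45]
```

>>> {"fn": "jog_arm", "kwargs": {
  "deltas": [
    [[0, 1, 2.5, 0, 7, 0, 45], [-1, 1, 2, 0, 7, 0, 45], [-1, 1, 2, 0, 7, 0, 45], [-1, 1, 2, 0, 7, 0, 45], [-1, 1, 2, 0, 7, 0, 45]]
  ]
}}

```text
clock: 7.95
eef_pos: [0.6423, -0.0861, 0.1914]
tool_rot: [-0.022, 0.91, 0.012, 0.414]
ft_force: [1.4, -0.3, -1.2]
grip_width: 0.0552
```

>>> {"fn": "jog_arm", "kwargs": {
  "deltas": [
    [[27, -26, -12, 0.8, 6.6, 2.2, 45], [27, -27, -8, 0.8, 6.6, 2.2, 45], [27, -28, -5, 0.8, 6.6, 2.2, 45], [26, -29, -1, 0.8, 6.6, 2.2, 45], [25, -30, 2, 0.8, 6.6, 2.2, 45]]
  ]
}}

```text
clock: 8.45
eef_pos: [0.5159, -0.2218, 0.1379]
tool_rot: [0.073, 0.988, 0.012, 0.134]
ft_force: [2.1, -1.0, -1.2]
grip_width: 0.0552
```

```bash
python3 - <<'E'
from h import *
where()
plan([.486,-.25,.09],tilt(170,0),45,vmax=30)
E
```

```text
t 8.45 tcp [ 0.5159 -0.2218  0.1379] lip [ 0.4544 -0.2139  0.1598] tilt 15.5 az 171.1 yz 0.043 grip 0.0552 J [-27.  14. -16.  46.   7. -18.]
n 3 rotvec/row [0.9  5.08 0.49] first/last shift
[12.3, -11.4, 12.7, 0.9, 5.08, 0.49, 45]
[11.0, -11.3, 13.9, 0.9, 5.08, 0.49, 45]
[9.6, -11.2, 15.0, 0.9, 5.08, 0.49, 45]
```

>>> {"fn": "jog_arm", "kwargs": {
  "deltas": [
    [[12, -11, 9, 0.9, 5.1, 0.5, 45], [11, -11, 9, 0.9, 5.1, 0.5, 45], [10, -11, 9, 0.9, 5.1, 0.5, 45], [0, 0, 0, 0, 0, 0, 45], [0, 0, 0, 0, 0, 0, 45]]
  ]
}}

```text
clock: 8.95
eef_pos: [0.4829, -0.2545, 0.1055]
tool_rot: [0.09, 0.996, -0.001, -0.004]
ft_force: [0.9, 0.2, -0.8]
grip_width: 0.0554
```

```bash
python3 - <<'E'
from h import *
where()
plan([.486,-.25,.05],tilt(170,0),45,vmax=15)
E
```

```text
t 8.95 tcp [ 0.4829 -0.2545  0.1055] lip [ 0.43   -0.2447  0.1433] tilt 0.4 az 169.6 yz -0.003 grip 0.0554 J [-28.  24.  -5.  62.  -0. -17.]
n 4 rotvec/row [-0.05 -0.1  -0.1 ] first/last shift
[-0.7, 1.3, 13.9, -0.05, -0.1, -0.1, 45]
[-0.6, 1.3, 13.9, -0.05, -0.1, -0.1, 45]
[-0.6, 1.3, 13.9, -0.05, -0.1, -0.1, 45]
[-0.6, 1.2, 13.9, -0.05, -0.1, -0.1, 45]
```

>>> {"fn": "jog_arm", "kwargs": {
  "deltas": [
    [[-1, 1, 14, 0, 0, 0, 45], [-1, 1, 14, 0, 0, 0, 45], [-1, 1, 14, 0, 0, 0, 45], [0, 1, 12, 0, 0, 0, 45], [0, 0, 0, 0, 0, 0, 45]]
  ]
}}

```text
clock: 9.45
eef_pos: [0.4885, -0.2491, 0.0549]
tool_rot: [0.089, 0.996, -0.002, 0.005]
ft_force: [-0.5, 0.0, -1.1]
grip_width: 0.0554
```

>>> {"fn": "jog_arm", "kwargs": {
  "deltas": [
    [[0, 0, 4, 0, 0, 0, 45], [0, 0, 1, 0, 0, 0, 45], [0, 0, 0, 0, 0, 0, 45]]
  ]
}}

```text
clock: 9.75
eef_pos: [0.4895, -0.2489, 0.0525]
tool_rot: [0.089, 0.996, -0.003, 0.008]
ft_force: [-0.1, -1.1, -2.2]
grip_width: 0.0551
```

```bash
python3 -c "
from h import *
where();print(get_obs()['ft_force'])"
```

```text
t 9.75 tcp [ 0.4895 -0.2489  0.0525] lip [ 0.4358 -0.2391  0.0891] tilt 1.0 az 169.8 yz -0.004 grip 0.0551 J [-27.  27.  -9.  53.   0. -17.]
[-0.1371979  -1.07924155 -2.21698999]
```

>>> {"fn": "jog_arm", "kwargs": {
  "deltas": [
    [[0, 0, 3, 0, 0, 0, 45], [0, 0, 2, 0, 0, 0, 45], [0, 0, 0, 0, 0, 0, 45]]
  ]
}}

```text
clock: 10.05
eef_pos: [0.4906, -0.2494, 0.0485]
tool_rot: [0.089, 0.996, -0.003, 0.009]
ft_force: [-1.1, -0.8, -1.2]
grip_width: 0.0554
```

>>> {"fn": "jog_arm", "kwargs": {
  "deltas": [
    [[0, 0, 0, 0, 0, 0, 85], [0, 0, 0, 0, 0, 0, 85], [0, 0, 0, 0, 0, 0, 85], [0, 0, -5, 0, 0, 0, 85], [0, 0, -30, 0, 0, 0, 85]]
  ]
}}

```text
clock: 10.55
eef_pos: [0.4874, -0.248, 0.0809]
tool_rot: [0.089, 0.996, -0.002, 0.006]
ft_force: [-0.2, -1.0, 0.8]
grip_width: 0.0851
```

>>> {"fn": "jog_arm", "kwargs": {
  "deltas": [
    [[0, 0, -40, 0, 0, 0, 85], [0, 0, -40, 0, 0, 0, 85], [40, 0, -20, 0, 0, 0, 85], [40, 0, 0, 0, 0, 0, 85], [40, 0, 0, 0, 0, 0, 85]]
  ]
}}

```text
clock: 11.05
eef_pos: [0.3727, -0.2286, 0.1888]
tool_rot: [0.087, 0.996, -0.005, 0.012]
ft_force: [-0.2, -0.7, 0.5]
grip_width: 0.0849
```

```bash
python3 - <<'E'
from h import *
where()
im=camera("top");cv2.imwrite("pics/t3.png",cv2.resize(im[110:280,120:420,::-1],(800,453),interpolation=cv2.INTER_CUBIC))
E
```

```text
t 11.05 tcp [ 0.3727 -0.2286  0.1888] lip [ 0.3186 -0.2188  0.2249] tilt 1.5 az 170.0 yz -0.007 grip 0.0849 J [-32.   7. -15.  67.   0. -22.]
```

View pics/t3.png

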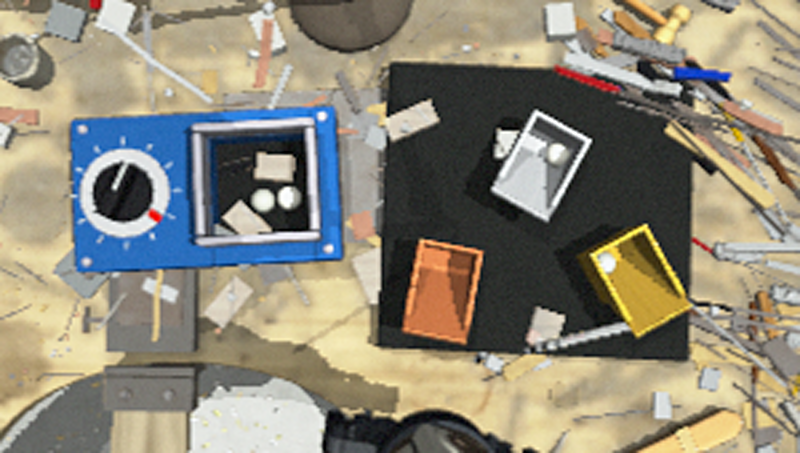

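Top view: both copper balls lie in the well at (262,200) and (289,198). The empty copper cup stands at (443,290), and the other two cups are unmoved. Next is the aluminium cup.

```bash
python3 - <<'E'
from h import *
plan([.601,-.3395,.13],tilt(151.6,0),85,vmax=45)
E
```

```text
n 6 rotvec/row [-0.03  0.16  3.05] first/last shift
[-41.9, -11.7, 10.3, -0.03, 0.16, 3.05, 85]
[-42.5, -9.5, 10.2, -0.03, 0.16, 3.05, 85]
[-42.9, -7.2, 10.1, -0.03, 0.16, 3.05, 85]
[-43.3, -4.9, 10.0, -0.03, 0.16, 3.05, 85]
[-43.5, -2.6, 9.8, -0.03, 0.16, 3.05, 85]
[-43.6, -0.3, 9.7, -0.03, 0.16, 3.05, 85]
```

>>> {"fn": "jog_arm", "kwargs": {
  "deltas": [
    [[-42, -12, 8, 0, 0.2, 3, 85], [-43, -10, 8, 0, 0.2, 3, 85], [-43, -7, 8, 0, 0.2, 3, 85], [-43, -5, 8, 0, 0.2, 3, 85], [-43, -3, 10, 0, 0.2, 3, 85]]
  ]
}}

```text
clock: 11.6
eef_pos: [0.5595, -0.3228, 0.1526]
tool_rot: [0.224, 0.975, -0.002, 0.001]
ft_force: [0.4, 0.3, 0.9]
grip_width: 0.0849
```

>>> {"fn": "jog_arm", "kwargs": {
  "deltas": [
    [[-30, 0, 10, 0, 0.2, 2, 85], [0, 0, 0, 0, 0, 0, 85]]
  ]
}}

```text
clock: 11.8
eef_pos: [0.591, -0.3377, 0.1383]
tool_rot: [0.242, 0.97, -0.002, -0.001]
ft_force: [0.5, -0.0, -0.6]
grip_width: 0.085
```

```bash
python3 - <<'E'
from h import *
where()
plan([.601,-.3395,.046],tilt(151.6,0),85,vmax=22)
E
```

```text
t 11.8 tcp [ 0.591  -0.3377  0.1383] lip [ 0.5434 -0.3123  0.1759] tilt 0.2 az 152.0 yz -0.004 grip 0.085 J [-30.  37.  23.  76.  -0.  -2.]
n 5 rotvec/row [-0.04 -0.02  0.08] first/last shift
[-2.0, 0.7, 18.5, -0.04, -0.02, 0.08, 85]
[-2.0, 0.7, 18.5, -0.04, -0.02, 0.08, 85]
[-1.9, 0.7, 18.5, -0.04, -0.02, 0.08, 85]
[-1.9, 0.7, 18.5, -0.04, -0.02, 0.08, 85]
[-1.9, 0.6, 18.5, -0.04, -0.02, 0.08, 85]
```

>>> {"fn": "jog_arm", "kwargs": {
  "deltas": [
    [[-3, 0, 18, 0, 0, 0, 85], [-3, 0, 18, 0, 0, 0, 85], [-2, 0, 18, 0, 0, 0, 85], [-2, 0, 18, 0, 0, 0, 85], [0, 0, 0, 0, 0, 0, 85]]
  ]
}}

```text
clock: 12.3
eef_pos: [0.5991, -0.342, 0.0657]
tool_rot: [0.241, 0.97, -0.001, -0.002]
ft_force: [-0.5, 0.5, 0.2]
grip_width: 0.0849
```

```bash
python3 - <<'E'
from h import *
where()
plan([.601,-.3395,.046],tilt(151.6,0),85,vmax=22)
E
```

```text
t 12.3 tcp [ 0.5991 -0.342   0.0657] lip [ 0.5516 -0.3167  0.1033] tilt 0.2 az 152.1 yz -0.004 grip 0.0849 J [-30.  41.  19.  68.  -0.  -2.]
n 1 rotvec/row [-0.21 -0.13  0.48] first/last shift
[-0.5, 3.2, 19.7, -0.21, -0.13, 0.48, 85]
```

>>> {"fn": "jog_arm", "kwargs": {
  "deltas": [
    [[0, 2, 16, 0, 0, 0.5, 85], [0, 1, 2, 0, 0, 0, 85], [0, 0, 0, 0, 0, 0, 45], [0, 0, 0, 0, 0, 0, 45], [0, 0, 0, 0, 0, 0, 45]]
  ]
}}

```text
clock: 12.8
eef_pos: [0.6014, -0.34, 0.0549]
tool_rot: [0.245, 0.969, -0.002, 0.002]
ft_force: [-0.5, 0.6, -1.4]
grip_width: 0.0549
```

>>> {"fn": "jog_arm", "kwargs": {
  "deltas": [
    [[0, 0, 0, 0, 0, 0, 45], [0, 0, 0, 0, 0, 0, 45], [0, 0, 0, 0, 0, 0, 45]]
  ]
}}

```text
clock: 13.1
eef_pos: [0.6017, -0.3403, 0.0561]
tool_rot: [0.245, 0.969, -0.003, 0.002]
ft_force: [0.5, 0.5, -1.5]
grip_width: 0.0554
```

```bash
python3 - <<'E'
from h import *
where()
E
```

```text
t 13.1 tcp [ 0.6017 -0.3403  0.0561] lip [ 0.554  -0.3144  0.0933] tilt 0.4 az 151.6 yz -0.004 grip 0.0554 J [-29.  42.  18.  66.  -0.  -1.]
```

```bash
python3 - <<'E'
from h import *
o=get_obs();p0=o["eef_pos"]+[0,0,.085];q0=R.from_quat(o["tool_rot"])
W=np.array([.56,-.18,.2]);qW=tilt(172,20)
plan(W,qW,45,pos=p0,rot=q0,vmax=40)
p,q=pour(37,[.58,-.085,.185],dz=.03);plan(p,q,45,pos=W,rot=qW,vmax=38)
E
```

```text
n 5 rotvec/row [-0.77 -3.9  -4.03] first/last shift
[22.5, 24.2, -12.0, -0.77, -3.9, -4.03, 45]
[19.9, 25.9, -13.1, -0.77, -3.9, -4.03, 45]
[17.1, 27.3, -14.0, -0.77, -3.9, -4.03, 45]
[14.2, 28.6, -14.7, -0.77, -3.9, -4.03, 45]
[11.1, 29.7, -15.2, -0.77, -3.9, -4.03, 45]
n 4 rotvec/row [-1.44 -4.23 -2.65] first/last shift
[-15.1, 27.4, 7.2, -1.44, -4.23, -2.65, 45]
[-15.7, 26.5, 9.0, -1.44, -4.23, -2.65, 45]
[-16.2, 25.5, 10.8, -1.44, -4.23, -2.65, 45]
[-16.5, 24.4, 12.7, -1.44, -4.23, -2.65, 45]
```

>>> {"fn": "jog_arm", "kwargs": {
  "deltas": [
    [[0, 0, -15, 0, 0, 0, 45], [0, 0, -35, 0, 0, 0, 45], [0, 0, -35, 0, 0, 0, 45], [22, 24, -12, -0.8, -3.9, -4, 45], [20, 26, -13, -0.8, -3.9, -4, 45]]
  ]
}}

```text
clock: 13.6
eef_pos: [0.5873, -0.279, 0.1607]
tool_rot: [0.176, 0.982, -0.005, 0.069]
ft_force: [-0.1, 0.9, -1.2]
grip_width: 0.0551
```

>>> {"fn": "jog_arm", "kwargs": {
  "deltas": [
    [[17, 27, -14, -0.8, -3.9, -4, 45], [14, 29, -15, -0.8, -3.9, -4, 45], [11, 30, -15, -0.8, -3.9, -4, 45], [-4, 7, 2, 0, 0, 0, 45]]
  ]
}}

```text
clock: 14.0
eef_pos: [0.5616, -0.1695, 0.1963]
tool_rot: [0.065, 0.983, -0.009, 0.174]
ft_force: [0.1, -0.2, -3.1]
grip_width: 0.0552
```

```bash
python3 - <<'E'
from h import *
where(dz=.03)
p,q=pour(37,[.58,-.085,.185],dz=.03);plan(p,q,45,vmax=35)
E
```

```text
t 14.0 tcp [ 0.5616 -0.1695  0.1963] lip [ 0.5011 -0.1616  0.2059] tilt 20.1 az 172.4 yz 0.005 grip 0.0552 J [-19.  10. -13.  47.   4. -11.]
n 4 rotvec/row [-1.31 -4.21 -2.56] first/last shift
[-15.5, 24.6, 6.5, -1.31, -4.21, -2.56, 45]
[-16.1, 23.7, 8.2, -1.31, -4.21, -2.56, 45]
[-16.4, 22.8, 10.0, -1.31, -4.21, -2.56, 45]
[-16.6, 21.8, 11.7, -1.31, -4.21, -2.56, 45]
```

>>> {"fn": "jog_arm", "kwargs": {
  "deltas": [
    [[-15, 25, 6, -1.3, -4.2, -2.6, 45], [-16, 24, 7, -1.3, -4.2, -2.6, 45], [-16, 23, 8, -1.3, -4.2, -2.6, 45], [-12, 15, 8, -1.3, -4, -2.6, 45], [0, 0, 0, 0, 0, 0, 45]]
  ]
}}

```text
clock: 14.5
eef_pos: [0.6336, -0.0822, 0.198]
tool_rot: [-0.038, 0.947, 0.011, 0.319]
ft_force: [-0.7, -1.0, -3.0]
grip_width: 0.0554
```

```bash
python3 - <<'E'
from h import *
where(dz=.03)
p,q=pour(42,[.58,-.085,.158],dz=.03);plan(p,q,45,vmax=20)
p2,q2=pour(46,[.58,-.085,.158],dz=.03);plan(p2,q2,45,pos=p,rot=q)
E
```

```text
t 14.5 tcp [ 0.6336 -0.0822  0.198 ] lip [ 0.5726 -0.087   0.1892] tilt 37.2 az -175.3 yz -0.004 grip 0.0554 J [-12.   8. -25.  21.  10. -13.]
n 2 rotvec/row [ 0.08 -2.4   0.27] first/last shift
[5.3, 0.5, 12.4, 0.08, -2.4, 0.27, 45]
[5.8, 0.5, 12.2, 0.08, -2.4, 0.27, 45]
n 1 rotvec/row [ 0. -4.  0.] first/last shift
[-2.0, -0.0, -3.8, 0.0, -4.0, 0.0, 45]
```

>>> {"fn": "jog_arm", "kwargs": {
  "deltas": [
    [[5, 1, 12, 0, -2.4, 0.3, 45], [6, 1, 12, 0, -2.4, 0.3, 45], [-2, 1, -4, 0, -4, 0, 45], [-2, 1, -4, 0, -4, 0, 45], [-2, 1, -4, 0, -4, 0, 45]]
  ]
}}

```text
clock: 15.0
eef_pos: [0.6385, -0.0817, 0.1867]
tool_rot: [-0.026, 0.89, 0.015, 0.455]
ft_force: [0.3, -0.6, -2.2]
grip_width: 0.055
```

>>> {"fn": "jog_arm", "kwargs": {
  "deltas": [
    [[-2, 1, -4, 0, -4, 0, 45], [-2, 1, -4, 0, -4, 0, 45], [-2, 1, -4, 0, -4, 0, 45], [-2, 1, -4, 0, -4, 0, 45], [-2, 1, -4, 0, -4, 0, 45]]
  ]
}}

```text
clock: 15.5
eef_pos: [0.6276, -0.0845, 0.207]
tool_rot: [-0.017, 0.795, 0.016, 0.606]
ft_force: [0.7, 1.1, -2.9]
grip_width: 0.0554
```

>>> {"fn": "jog_arm", "kwargs": {
  "deltas": [
    [[0, 0, 0, 0, 0, 0, 45], [0, 0, 0, 0, 0, 0, 45], [0, 0, 0, 0, 0, 0, 45], [0, 0, 0, 0, 0, 0, 45], [0, 0, 0, 0, 0, 0, 45]]
  ]
}}

```text
clock: 16.0
eef_pos: [0.63, -0.0881, 0.2032]
tool_rot: [-0.013, 0.799, 0.015, 0.602]
ft_force: [-0.3, -0.3, -0.7]
grip_width: 0.0553
```

```bash
python3 - <<'E'
from h import *
where(dz=.03)
p,q=pour(40,[.58,-.087,.195],dz=.03);plan(p,q,45)
W=np.array([.56,-.18,.21]);qW=tilt(165,15);plan(W,qW,45,pos=p,rot=q)
plan([.6,-.335,.13],tilt(155,0),45,pos=W,rot=qW)
E
```

```text
t 16.0 tcp [ 0.63   -0.0881  0.2032] lip [ 0.5863 -0.0895  0.1596] tilt 74.0 az -179.4 yz 0.008 grip 0.0553 J [-16.  21. -59. -63.  18.  -5.]
n 5 rotvec/row [-0.25  6.8  -0.27] first/last shift
[-1.3, 1.0, 1.9, -0.25, 6.8, -0.27, 45]
[-1.5, 1.0, 1.7, -0.25, 6.8, -0.27, 45]
[-1.7, 1.0, 1.5, -0.25, 6.8, -0.27, 45]
[-1.8, 1.0, 1.3, -0.25, 6.8, -0.27, 45]
[-2.0, 0.9, 1.1, -0.25, 6.8, -0.27, 45]
n 4 rotvec/row [2.21 6.19 4.25] first/last shift
[16.2, -22.8, -14.6, 2.21, 6.19, 4.25, 45]
[15.8, -24.5, -12.0, 2.21, 6.19, 4.25, 45]
[15.1, -26.1, -9.3, 2.21, 6.19, 4.25, 45]
[14.0, -27.5, -6.7, 2.21, 6.19, 4.25, 45]
n 4 rotvec/row [0.33 3.74 2.49] first/last shift
[-13.8, -34.8, 24.4, 0.33, 3.74, 2.49, 45]
[-16.9, -34.0, 23.6, 0.33, 3.74, 2.49, 45]
[-19.9, -33.1, 22.6, 0.33, 3.74, 2.49, 45]
[-22.7, -32.1, 21.4, 0.33, 3.74, 2.49, 45]
```

>>> {"fn": "jog_arm", "kwargs": {
  "deltas": [
    [[-1, 1, 1, 0, 6.8, 0, 45], [-1, 1, 1, 0, 6.8, 0, 45], [-2, 1, 1, 0, 6.8, 0, 45], [-2, 1, 1, 0, 6.8, 0, 45], [-2, 1, 0, 0, 6.8, 0, 45]]
  ]
}}

```text
clock: 16.5
eef_pos: [0.6367, -0.0852, 0.1999]
tool_rot: [-0.014, 0.913, 0.012, 0.407]
ft_force: [1.2, -0.7, -2.5]
grip_width: 0.0553
```

>>> {"fn": "jog_arm", "kwargs": {
  "deltas": [
    [[16, -23, -16, 2.2, 6.2, 4.2, 45], [16, -25, -14, 2.2, 6.2, 4.2, 45], [15, -26, -12, 2.2, 6.2, 4.2, 45], [14, -28, -10, 2.2, 6.2, 4.2, 45]]
  ]
}}

```text
clock: 16.9
eef_pos: [0.5459, -0.1794, 0.2076]
tool_rot: [0.149, 0.97, -0.002, 0.193]
ft_force: [1.5, -1.7, -2.2]
grip_width: 0.0552
```

>>> {"fn": "jog_arm", "kwargs": {
  "deltas": [
    [[-14, -35, 20, 0.3, 3.7, 2.5, 45], [-17, -34, 20, 0.3, 3.7, 2.5, 45], [-20, -33, 17, 0.3, 3.7, 2.5, 45], [-20, -32, 15, 0.3, 3.7, 2.5, 45]]
  ]
}}

```text
clock: 17.3
eef_pos: [0.5864, -0.3363, 0.1616]
tool_rot: [0.234, 0.97, 0.023, 0.069]
ft_force: [1.8, 0.7, -1.2]
grip_width: 0.0553
```

```bash
python3 - <<'E'
from h import *
where(dz=.03)
im=camera("top");cv2.imwrite("pics/t4.png",cv2.resize(im[110:280,120:420,::-1],(800,453),interpolation=cv2.INTER_CUBIC))
plan([.6,-.335,.075],tilt(155,0),45,vmax=25)
E
```

```text
t 17.3 tcp [ 0.5864 -0.3363  0.1616] lip [ 0.5344 -0.312   0.1846] tilt 8.3 az 152.6 yz 0.076 grip 0.0553 J [-32.  31.  14.  67.   5.  -5.]
n 4 rotvec/row [ 1.01  1.7  -0.62] first/last shift
[0.6, 1.8, 19.9, 1.01, 1.7, -0.62, 45]
[0.0, 2.2, 19.9, 1.01, 1.7, -0.62, 45]
[-0.6, 2.5, 19.8, 1.01, 1.7, -0.62, 45]
[-1.2, 2.9, 19.8, 1.01, 1.7, -0.62, 45]
```

View pics/t4.png

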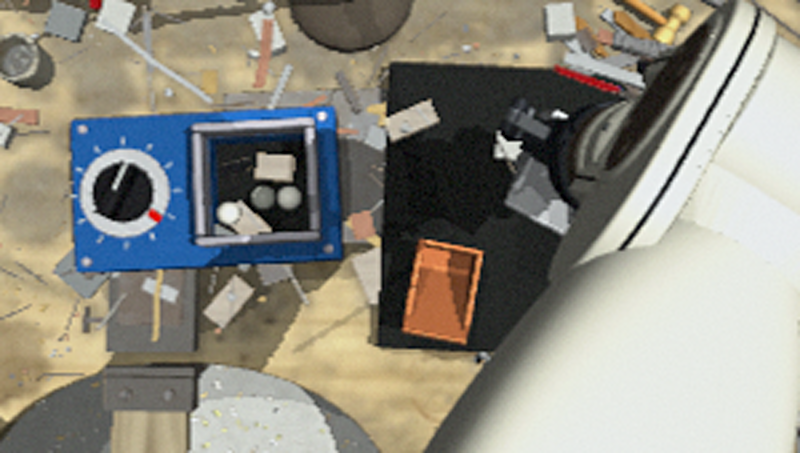

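The well now holds three balls at (262,197), (289,197) and (229,212). Setting the aluminium cup down.

>>> {"fn": "jog_arm", "kwargs": {
  "deltas": [
    [[0, 2, 20, 1, 1.7, -0.6, 45], [0, 2, 20, 1, 1.7, -0.6, 45], [-1, 2, 20, 1, 1.7, -0.6, 45], [-1, 3, 15, 1, 1.7, -0.6, 45], [0, 0, 0, 0, 0, 0, 45]]
  ]
}}

```text
clock: 17.85
eef_pos: [0.6017, -0.3405, 0.0736]
tool_rot: [0.219, 0.976, -0.001, -0.002]
ft_force: [0.3, 0.2, -2.4]
grip_width: 0.0551
```

```bash
python3 - <<'E'
from h import *
where(dz=.03)
plan([.6,-.335,.057],tilt(155,0),45,vmax=12)
E
```

```text
t 17.85 tcp [ 0.6017 -0.3405  0.0736] lip [ 0.553  -0.3175  0.1039] tilt 0.3 az 154.7 yz -0.002 grip 0.0551 J [-29.  41.  20.  69.  -0.  -4.]
n 2 rotvec/row [-0.07 -0.13 -0.15] first/last shift
[1.9, 2.2, 8.3, -0.07, -0.13, -0.15, 45]
[1.9, 2.2, 8.3, -0.07, -0.13, -0.15, 45]
```

>>> {"fn": "jog_arm", "kwargs": {
  "deltas": [
    [[0, 0, 8, 0, 0, 0, 45], [0, 0, 7, 0, 0, 0, 45], [0, 0, 3, 0, 0, 0, 45], [0, 0, 2, 0, 0, 0, 45], [0, 0, 0, 0, 0, 0, 45]]
  ]
}}

```text
clock: 18.35
eef_pos: [0.6024, -0.3416, 0.0573]
tool_rot: [0.219, 0.976, -0.002, 0.002]
ft_force: [0.9, -0.6, -0.9]
grip_width: 0.0552
```

>>> {"fn": "jog_arm", "kwargs": {
  "deltas": [
    [[0, 0, 2, 0, 0, 0, 45], [0, 0, 0, 0, 0, 0, 85], [0, 0, 0, 0, 0, 0, 85], [0, 0, 0, 0, 0, 0, 85], [0, 0, -10, 0, 0, 0, 85]]
  ]
}}

```text
clock: 18.85
eef_pos: [0.6026, -0.3422, 0.067]
tool_rot: [0.22, 0.976, -0.002, 0.003]
ft_force: [-0.4, 1.2, -0.5]
grip_width: 0.0847
```

>>> {"fn": "jog_arm", "kwargs": {
  "deltas": [
    [[0, 0, -35, 0, 0, 0, 85], [0, 0, -40, 0, 0, 0, 85], [0, 0, -35, 0, 0, 0, 85], [45, 10, 0, 0, 0, -8, 85], [45, 15, 0, 0, 0, -8, 85]]
  ]
}}

```text
clock: 19.35
eef_pos: [0.5352, -0.2905, 0.1852]
tool_rot: [0.078, 0.997, -0.006, 0.01]
ft_force: [-0.8, 0.7, 0.4]
grip_width: 0.0851
```

>>> {"fn": "jog_arm", "kwargs": {
  "deltas": [
    [[45, 18, 0, 0, 0, -8, 85], [45, 18, 0, 0, 0, -8, 85], [30, 20, 0, 0, 0, -8, 85], [30, 20, 0, 0, 0, -8, 85], [0, 0, 0, 0, 0, -8, 85]]
  ]
}}

```text
clock: 19.85
eef_pos: [0.3737, -0.2151, 0.1863]
tool_rot: [-0.283, 0.959, -0.011, 0.01]
ft_force: [0.5, -1.1, 0.2]
grip_width: 0.0851
```

```bash
python3 - <<'E'
from h import *
where()
im=camera("top");cv2.imwrite("pics/t5.png",cv2.resize(im[110:280,120:420,::-1],(800,453),interpolation=cv2.INTER_CUBIC))
E
```

```text
t 19.85 tcp [ 0.3737 -0.2151  0.1863] lip [ 0.3274 -0.2439  0.2232] tilt 1.7 az -147.1 yz -0.027 grip 0.0851 J [-30.   6. -16.  66.  -0. -63.]
```

View pics/t5.png

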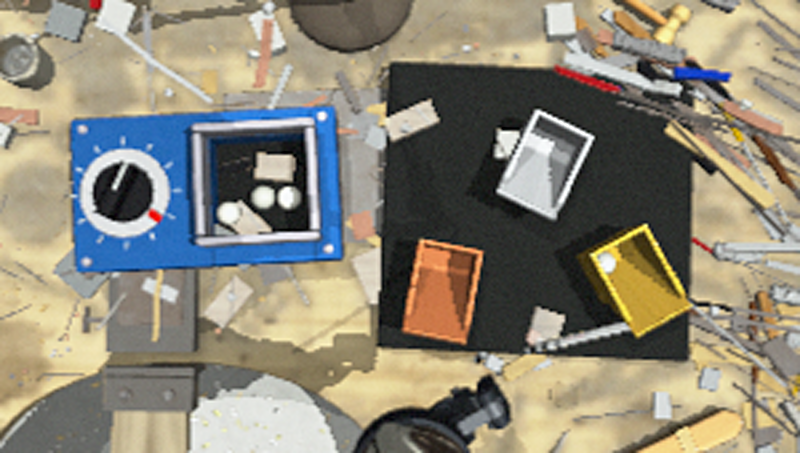

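Top view: three balls in the well, the aluminium cup is empty and upright at (546,165), and brass is unmoved at (640,280). Approaching brass.

```bash
python3 - <<'E'
from h import *
plan([.5007,-.4112,.13],tilt(-148.7,0),85,vmax=45)
E
```

```text
n 6 rotvec/row [-0.3   0.14  0.31] first/last shift
[0.6, -38.2, 10.7, -0.3, 0.14, 0.31, 85]
[0.3, -38.3, 10.5, -0.3, 0.14, 0.31, 85]
[0.1, -38.3, 10.3, -0.3, 0.14, 0.31, 85]
[-0.1, -38.4, 10.1, -0.3, 0.14, 0.31, 85]
[-0.4, -38.4, 9.9, -0.3, 0.14, 0.31, 85]
[-0.6, -38.5, 9.7, -0.3, 0.14, 0.31, 85]
```

>>> {"fn": "jog_arm", "kwargs": {
  "deltas": [
    [[1, -38, 8, -0.3, 0.2, 0.3, 85], [0, -38, 8, -0.3, 0.2, 0.3, 85], [0, -38, 8, -0.3, 0.2, 0.3, 85], [0, -38, 8, -0.3, 0.2, 0.3, 85], [0, -38, 8, -0.3, 0.2, 0.3, 85]]
  ]
}}

```text
clock: 20.4
eef_pos: [0.4839, -0.3822, 0.1593]
tool_rot: [-0.269, 0.963, -0.007, 0.004]
ft_force: [0.2, -0.2, 0.2]
grip_width: 0.085
```

>>> {"fn": "jog_arm", "kwargs": {
  "deltas": [
    [[0, -30, 8, -0.3, 0, 0, 85], [0, 0, 0, 0, 0, 0, 85]]
  ]
}}

```text
clock: 20.6
eef_pos: [0.5032, -0.4137, 0.1499]
tool_rot: [-0.265, 0.964, -0.006, 0.004]
ft_force: [-0.5, 0.8, 0.2]
grip_width: 0.0852
```

```bash
python3 - <<'E'
from h import *
where()
plan([.5007,-.4112,.065],tilt(-148.7,0),85,vmax=20)
E
```

```text
t 20.6 tcp [ 0.5032 -0.4137  0.1499] lip [ 0.4564 -0.441   0.1871] tilt 0.9 az -149.3 yz -0.014 grip 0.0852 J [-39.  33.  17.  73.  -0. -70.]
n 5 rotvec/row [-0.16  0.06 -0.11] first/last shift
[0.3, 0.9, 17.0, -0.16, 0.06, -0.11, 85]
[0.2, 0.9, 17.0, -0.16, 0.06, -0.11, 85]
[0.2, 0.8, 17.0, -0.16, 0.06, -0.11, 85]
[0.2, 0.8, 17.0, -0.16, 0.06, -0.11, 85]
[0.2, 0.7, 17.0, -0.16, 0.06, -0.11, 85]
```

>>> {"fn": "jog_arm", "kwargs": {
  "deltas": [
    [[0, 1, 17, -0.2, 0, -0.1, 85], [0, 1, 17, -0.2, 0, -0.1, 85], [0, 1, 17, -0.2, 0, -0.1, 85], [0, 1, 17, -0.2, 0, -0.1, 85], [0, 0, 17, -0.2, 0, -0.1, 85]]
  ]
}}

```text
clock: 21.1
eef_pos: [0.507, -0.4133, 0.0687]
tool_rot: [-0.264, 0.964, -0.002, 0.006]
ft_force: [-0.3, -0.4, 0.3]
grip_width: 0.0851
```

```bash
python3 - <<'E'
from h import *
where()
plan([.5007,-.4112,.047],tilt(-148.7,0),85,vmax=20)
E
```

```text
t 21.1 tcp [ 0.507  -0.4133  0.0687] lip [ 0.4601 -0.4407  0.1057] tilt 0.7 az -149.4 yz -0.007 grip 0.0851 J [-39.  37.  11.  64.   0. -70.]
n 2 rotvec/row [-0.21  0.29 -0.33] first/last shift
[2.3, 2.6, 10.8, -0.21, 0.29, -0.33, 85]
[2.2, 2.6, 10.8, -0.21, 0.29, -0.33, 85]
```

>>> {"fn": "jog_arm", "kwargs": {
  "deltas": [
    [[3, 3, 12, -0.2, 0.3, -0.3, 85], [3, 3, 10, -0.2, 0.3, -0.3, 85], [0, 0, 0, 0, 0, 0, 85]]
  ]
}}

```text
clock: 21.4
eef_pos: [0.4979, -0.4094, 0.0448]
tool_rot: [-0.269, 0.963, 0.001, -0.001]
ft_force: [0.4, 0.9, -0.3]
grip_width: 0.085
```

>>> {"fn": "jog_arm", "kwargs": {
  "deltas": [
    [[0, 0, 0, 0, 0, 0, 45], [0, 0, 0, 0, 0, 0, 45], [0, 0, 0, 0, 0, 0, 45], [0, 0, 0, 0, 0, 0, 45], [0, 0, 0, 0, 0, 0, 45]]
  ]
}}

```text
clock: 21.9
eef_pos: [0.4996, -0.4107, 0.0482]
tool_rot: [-0.268, 0.963, -0.001, 0.0]
ft_force: [-0.3, -0.3, -1.8]
grip_width: 0.0552
```

```bash
python3 - <<'E'
from h import *
where()
o=get_obs();p0=o["eef_pos"]+[0,0,.085];q0=R.from_quat(o["tool_rot"])
W=np.array([.54,-.18,.2]);qW=tilt(178,20)
plan(W,qW,45,pos=p0,rot=q0,vmax=40)
E
```

```text
t 21.9 tcp [ 0.4996 -0.4107  0.0482] lip [ 0.4533 -0.4385  0.0857] tilt 0.2 az -148.9 yz -0.003 grip 0.0552 J [-39.  37.   9.  61.  -0. -70.]
n 7 rotvec/row [ 0.8  -2.77  4.68] first/last shift
[-22.0, 25.2, -9.6, 0.8, -2.77, 4.68, 45]
[-20.3, 26.8, -9.0, 0.8, -2.77, 4.68, 45]
[-18.5, 28.3, -8.4, 0.8, -2.77, 4.68, 45]
[-16.5, 29.6, -8.0, 0.8, -2.77, 4.68, 45]
[-14.4, 30.7, -7.6, 0.8, -2.77, 4.68, 45]
[-12.2, 31.7, -7.4, 0.8, -2.77, 4.68, 45]
[-9.9, 32.5, -7.4, 0.8, -2.77, 4.68, 45]
```

>>> {"fn": "jog_arm", "kwargs": {
  "deltas": [
    [[0, 0, 0, 0, 0, 0, 45], [0, 0, -20, 0, 0, 0, 45], [0, 0, -35, 0, 0, 0, 45], [0, 0, -40, 0, 0, 0, 45], [-20, 25, -10, 0.8, -2.8, 4.7, 45]]
  ]
}}

```text
clock: 22.4
eef_pos: [0.5023, -0.3793, 0.1515]
tool_rot: [-0.226, 0.974, 0.002, 0.023]
ft_force: [0.6, -0.4, -1.6]
grip_width: 0.0555
```

>>> {"fn": "jog_arm", "kwargs": {
  "deltas": [
    [[-20, 27, -9, 0.8, -2.8, 4.7, 45], [-18, 28, -8, 0.8, -2.8, 4.7, 45], [-16, 30, -8, 0.8, -2.8, 4.7, 45], [-14, 31, -7, 0.8, -2.8, 4.7, 45], [-12, 32, -7, 0.8, -2.8, 4.7, 45]]
  ]
}}

```text
clock: 22.9
eef_pos: [0.5326, -0.2116, 0.2016]
tool_rot: [-0.009, 0.988, -0.0, 0.154]
ft_force: [0.6, -0.1, -0.9]
grip_width: 0.0553
```

```bash
python3 - <<'E'
from h import *
where()
p,q=pour(37,[.58,-.085,.185]);plan(p,q,45,vmax=35)
E
```

```text
t 22.9 tcp [ 0.5326 -0.2116  0.2016] lip [ 0.4697 -0.2127  0.2209] tilt 17.7 az -178.9 yz -0.003 grip 0.0553 J [-26.  11. -11.  52.   8. -26.]
n 5 rotvec/row [-0.31 -3.86 -0.51] first/last shift
[-21.1, 25.8, 9.6, -0.31, -3.86, -0.51, 45]
[-20.7, 25.6, 11.2, -0.31, -3.86, -0.51, 45]
[-20.1, 25.3, 12.7, -0.31, -3.86, -0.51, 45]
[-19.4, 25.1, 14.1, -0.31, -3.86, -0.51, 45]
[-18.6, 24.8, 15.6, -0.31, -3.86, -0.51, 45]
```

>>> {"fn": "jog_arm", "kwargs": {
  "deltas": [
    [[-21, 26, 8, -0.3, -3.9, -0.5, 45], [-20, 26, 9, -0.3, -3.9, -0.5, 45], [-20, 25, 10, -0.3, -3.9, -0.5, 45], [-19, 24, 12, -0.3, -3.9, -0.5, 45], [-14, 18, 10, -0.3, -3.5, -0.5, 45]]
  ]
}}

```text
clock: 23.4
eef_pos: [0.6354, -0.0811, 0.2018]
tool_rot: [-0.034, 0.946, 0.011, 0.323]
ft_force: [0.4, -0.1, -2.1]
grip_width: 0.0552
```

```bash
python3 - <<'E'
from h import *
where()
p,q=pour(42,[.58,-.085,.158]);plan(p,q,45,vmax=20)
E
```

```text
t 23.4 tcp [ 0.6354 -0.0811  0.2018] lip [ 0.5699 -0.0858  0.1984] tilt 37.7 az -175.9 yz -0.001 grip 0.0552 J [-12.   8. -25.  20.  10. -13.]
n 2 rotvec/row [ 0.   -2.14  0.03] first/last shift
[7.0, -0.0, 17.0, 0.0, -2.14, 0.03, 45]
[7.6, -0.0, 16.7, 0.0, -2.14, 0.03, 45]
```

>>> {"fn": "jog_arm", "kwargs": {
  "deltas": [
    [[7, 0, 17, 0, -2.1, 0, 45], [6, 1, 16, 0, -2.1, 0, 45], [-2.5, 1, -4, 0, -4, 0, 45], [-2.5, 1, -4, 0, -4, 0, 45], [-2.5, 1, -4, 0, -4, 0, 45]]
  ]
}}

```text
clock: 23.9
eef_pos: [0.6419, -0.0714, 0.1807]
tool_rot: [-0.034, 0.889, 0.018, 0.457]
ft_force: [0.7, -0.2, -0.9]
grip_width: 0.0555
```

>>> {"fn": "jog_arm", "kwargs": {
  "deltas": [
    [[-2.5, 1, -4, 0, -4, 0, 45], [-2.5, 1, -4, 0, -4, 0, 45], [-2.5, 1, -4, 0, -4, 0, 45], [-2.5, 1, -4, 0, -4, 0, 45], [-2.5, 1, -4, 0, -4, 0, 45]]
  ]
}}

```text
clock: 24.4
eef_pos: [0.6266, -0.0669, 0.2033]
tool_rot: [-0.03, 0.792, 0.023, 0.609]
ft_force: [0.3, 0.0, -2.5]
grip_width: 0.0553
```

>>> {"fn": "jog_arm", "kwargs": {
  "deltas": [
    [[0, 0, 0, 0, 0, 0, 45], [0, 0, 0, 0, 0, 0, 45], [0, 0, 0, 0, 0, 0, 45], [0, 0, 0, 0, 0, 0, 45], [0, 0, 0, 0, 0, 0, 45]]
  ]
}}

```text
clock: 24.9
eef_pos: [0.6265, -0.0671, 0.2002]
tool_rot: [-0.03, 0.795, 0.024, 0.605]
ft_force: [-0.3, 0.7, -0.7]
grip_width: 0.0554
```

```bash
python3 - <<'E'
from h import *
where()
p,q=pour(40,[.58,-.087,.195]);plan(p,q,45)
W=np.array([.53,-.22,.2]);qW=tilt(180,12);plan(W,qW,45,pos=p,rot=q)
plan([.5,-.405,.13],tilt(-160,0),45,pos=W,rot=qW)
E
```

```text
t 24.9 tcp [ 0.6265 -0.0671  0.2002] lip [ 0.5762 -0.0709  0.1581] tilt 74.6 az -176.1 yz 0.002 grip 0.0554 J [-15.  23. -60. -66.  19.  -5.]
n 5 rotvec/row [0.08 6.91 0.02] first/last shift
[-1.1, -3.3, 3.3, 0.08, 6.91, 0.02, 45]
[-1.5, -3.3, 3.2, 0.08, 6.91, 0.02, 45]
[-1.9, -3.3, 3.0, 0.08, 6.91, 0.02, 45]
[-2.2, -3.3, 2.7, 0.08, 6.91, 0.02, 45]
[-2.5, -3.3, 2.5, 0.08, 6.91, 0.02, 45]
n 4 rotvec/row [0.44 7.   0.91] first/last shift
[24.0, -32.3, -19.8, 0.44, 7.0, 0.91, 45]
[25.7, -32.8, -16.5, 0.44, 7.0, 0.91, 45]
[27.0, -33.4, -13.1, 0.44, 7.0, 0.91, 45]
[27.9, -33.9, -9.4, 0.44, 7.0, 0.91, 45]
n 5 rotvec/row [-0.42  2.38 -3.99] first/last shift
[8.8, -37.0, 12.4, -0.42, 2.38, -3.99, 45]
[10.8, -36.4, 12.6, -0.42, 2.38, -3.99, 45]
[12.8, -35.7, 12.8, -0.42, 2.38, -3.99, 45]
[14.7, -34.8, 13.1, -0.42, 2.38, -3.99, 45]
[16.5, -33.8, 13.5, -0.42, 2.38, -3.99, 45]
```

>>> {"fn": "jog_arm", "kwargs": {
  "deltas": [
    [[-1, -3, 2, 0, 6.9, 0, 45], [-1, -3, 2, 0, 6.9, 0, 45], [-2, -3, 2, 0, 6.9, 0, 45], [-2, -3, 1, 0, 6.9, 0, 45], [-2, -3, 1, 0, 6.9, 0, 45]]
  ]
}}

```text
clock: 25.4
eef_pos: [0.6375, -0.0784, 0.195]
tool_rot: [-0.032, 0.908, 0.017, 0.417]
ft_force: [1.6, -0.2, -1.7]
grip_width: 0.0553
```

>>> {"fn": "jog_arm", "kwargs": {
  "deltas": [
    [[24, -32, -22, 0.4, 7, 0.9, 45], [25, -33, -19, 0.4, 7, 0.9, 45], [27, -33, -16, 0.4, 7, 0.9, 45], [28, -34, -12, 0.4, 7, 0.9, 45], [9, -37, 8, -0.4, 2.4, -4, 45]]
  ]
}}

```text
clock: 25.9
eef_pos: [0.5194, -0.2498, 0.1843]
tool_rot: [-0.044, 0.984, 0.002, 0.172]
ft_force: [1.1, -0.4, -2.0]
grip_width: 0.0554
```

>>> {"fn": "jog_arm", "kwargs": {
  "deltas": [
    [[11, -36, 8, -0.4, 2.4, -4, 45], [12, -36, 8, -0.4, 2.4, -4, 45], [12, -35, 8, -0.4, 2.4, -4, 45], [10, -30, 10, -0.4, 2.4, -4, 45], [0, 0, 0, 0, 0, 0, 45]]
  ]
}}

```text
clock: 26.4
eef_pos: [0.5121, -0.4037, 0.1482]
tool_rot: [-0.188, 0.978, -0.017, 0.087]
ft_force: [-0.8, 0.1, -2.5]
grip_width: 0.0559
```

```bash
python3 - <<'E'
from h import *
where()
plan([.5,-.405,.075],tilt(-160,0),45,vmax=25)
im=camera("top");cv2.imwrite("pics/t6.png",cv2.resize(im[110:280,120:420,::-1],(800,453),interpolation=cv2.INTER_CUBIC))
E
```

```text
t 26.4 tcp [ 0.5121 -0.4037  0.1482] lip [ 0.4561 -0.4236  0.1762] tilt 10.1 az -158.0 yz -0.066 grip 0.0559 J [-41.  28.   7.  62.   7. -63.]
n 3 rotvec/row [-1.21  3.16  0.57] first/last shift
[7.9, 2.7, 23.3, -1.21, 3.16, 0.57, 45]
[6.6, 2.1, 23.7, -1.21, 3.16, 0.57, 45]
[5.3, 1.5, 24.1, -1.21, 3.16, 0.57, 45]
```

View pics/t6.png

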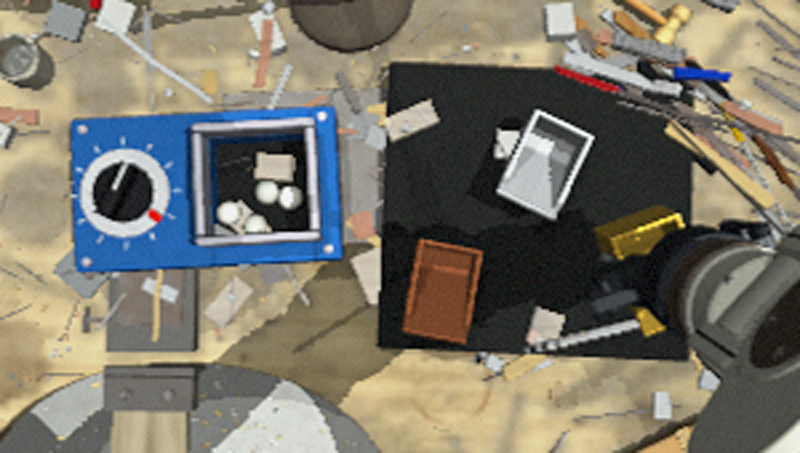

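The well shows four balls at (229,212), (257,225), (267,192) and (290,197). Now putting brass down.

>>> {"fn": "jog_arm", "kwargs": {
  "deltas": [
    [[8, 4, 22, -1.2, 3.2, 0.6, 45], [7, 4, 22, -1.2, 3.2, 0.6, 45], [5, 3, 22, -1.2, 3.2, 0.6, 45], [0, 0, 8, 0, 0, 0, 45], [0, 0, 0, 0, 0, 0, 45]]
  ]
}}

```text
clock: 26.95
eef_pos: [0.499, -0.3969, 0.0779]
tool_rot: [-0.172, 0.985, -0.003, 0.002]
ft_force: [-0.1, -0.2, -1.3]
grip_width: 0.0554
```

```bash
python3 - <<'E'
from h import *
where()
plan([.498,-.40,.05],tilt(-160,0),45,vmax=12)
E
```

```text
t 26.95 tcp [ 0.499  -0.3969  0.0779] lip [ 0.448  -0.4151  0.1153] tilt 0.4 az -160.2 yz -0.006 grip 0.0554 J [-38.  35.   9.  64.  -0. -58.]
n 3 rotvec/row [-0.12  0.05 -0.06] first/last shift
[0.7, -0.8, 9.3, -0.12, 0.05, -0.06, 45]
[0.7, -0.8, 9.3, -0.12, 0.05, -0.06, 45]
[0.7, -0.8, 9.3, -0.12, 0.05, -0.06, 45]
```

>>> {"fn": "jog_arm", "kwargs": {
  "deltas": [
    [[1, 0, 10, 0, 0, 0, 45], [1, 0, 10, 0, 0, 0, 45], [0, 0, 8, 0, 0, 0, 45], [0, 0, 3, 0, 0, 0, 45], [0, 0, 0, 0, 0, 0, 45]]
  ]
}}

```text
clock: 27.45
eef_pos: [0.498, -0.3985, 0.0494]
tool_rot: [-0.172, 0.985, -0.006, 0.005]
ft_force: [0.7, 0.8, -1.6]
grip_width: 0.0555
```

>>> {"fn": "jog_arm", "kwargs": {
  "deltas": [
    [[0, 0, 2, 0, 0, 0, 45], [0, 0, 0, 0, 0, 0, 85], [0, 0, 0, 0, 0, 0, 85], [0, 0, 0, 0, 0, 0, 85], [0, 0, -10, 0, 0, 0, 85]]
  ]
}}

```text
clock: 27.95
eef_pos: [0.498, -0.3989, 0.058]
tool_rot: [-0.171, 0.985, -0.006, 0.006]
ft_force: [0.0, 0.1, -1.3]
grip_width: 0.085
```

>>> {"fn": "jog_arm", "kwargs": {
  "deltas": [
    [[0, 0, -35, 0, 0, 0, 85], [0, 0, -40, 0, 0, 0, 85], [20, 20, -35, 0, 0, 5, 85], [30, 35, -10, 0, 0, 7, 85], [30, 38, 0, 0, 0, 7, 85]]
  ]
}}

```text
clock: 28.45
eef_pos: [0.4015, -0.3286, 0.1845]
tool_rot: [-0.001, 1.0, -0.008, 0.011]
ft_force: [0.3, 0.3, 1.3]
grip_width: 0.0851
```

>>> {"fn": "jog_arm", "kwargs": {
  "deltas": [
    [[25, 40, 0, 0, 0, 7, 85], [20, 45, 0, 0, 0, 7, 85], [0, 45, 0, 0, 0, 7, 85], [0, 45, 0, 0, 0, 5, 85], [0, 0, 0, 0, 0, 0, 85]]
  ]
}}

```text
clock: 28.95
eef_pos: [0.3851, -0.1515, 0.1883]
tool_rot: [0.233, 0.972, -0.007, 0.018]
ft_force: [-0.4, -0.6, 0.6]
grip_width: 0.0848
```

```bash
python3 - <<'E'
from h import *
where()
plan([.5615,.036,.14],tilt(155,0),50,vmax=45)
im=camera("top");cv2.imwrite("pics/t7.png",cv2.resize(im[110:280,120:420,::-1],(800,453),interpolation=cv2.INTER_CUBIC))
E
```

```text
t 28.95 tcp [ 0.3851 -0.1515  0.1883] lip [ 0.3358 -0.1263  0.2238] tilt 2.2 az 153.1 yz -0.005 grip 0.0848 J [-21.   4. -18.  66.  -0.   6.]
n 6 rotvec/row [-0.05  0.36 -0.32] first/last shift
[-11.8, 41.2, 8.3, -0.05, 0.36, -0.32, 50]
[-12.0, 41.1, 8.3, -0.05, 0.36, -0.32, 50]
[-12.3, 41.1, 8.2, -0.05, 0.36, -0.32, 50]
[-12.6, 41.0, 8.2, -0.05, 0.36, -0.32, 50]
[-12.9, 40.9, 8.2, -0.05, 0.36, -0.32, 50]
[-13.2, 40.8, 8.1, -0.05, 0.36, -0.32, 50]
```

View pics/t7.png

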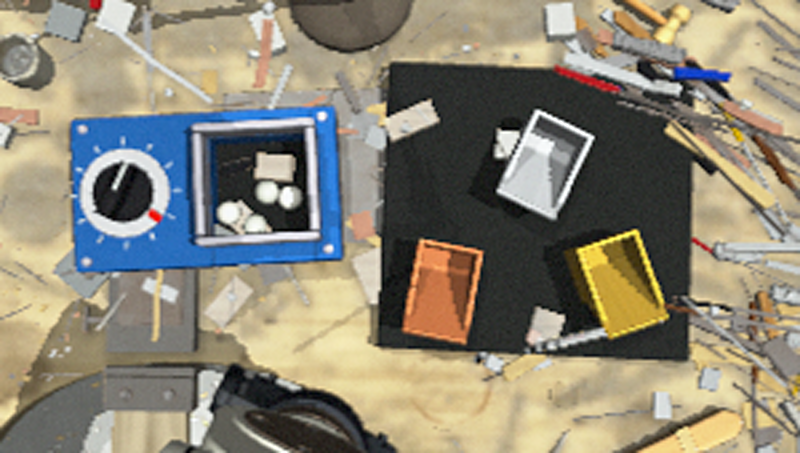

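All three cups are empty and upright on the mat: copper (443,290), aluminium (546,165), brass (620,285). The well holds four balls. Going to the dial.

>>> {"fn": "jog_arm", "kwargs": {
  "deltas": [
    [[-12, 41, 4, 0, 0.4, -0.3, 55], [-12, 41, 4, 0, 0.4, -0.3, 55], [-12, 41, 4, 0, 0.4, -0.3, 55], [-13, 41, 4, 0, 0.4, -0.3, 55], [-12, 35, 4, 0, 0.4, -0.3, 55]]
  ]
}}

```text
clock: 29.5
eef_pos: [0.5334, -0.007, 0.1735]
tool_rot: [0.225, 0.974, -0.006, 0.005]
ft_force: [-0.1, -0.6, 0.5]
grip_width: 0.0549
```

```bash
python3 - <<'E'
from h import *
where()
plan([.5615,.036,.13],tilt(155,0),50,vmax=25)
E
```

```text
t 29.5 tcp [ 0.5334 -0.007   0.1735] lip [0.4846 0.0171 0.2103] tilt 0.9 az 154.0 yz -0.008 grip 0.0549 J [-0. 19. -1. 69. -1. 26.]
n 3 rotvec/row [-0.16  0.24 -0.33] first/last shift
[-1.9, 17.1, 14.4, -0.16, 0.24, -0.33, 50]
[-2.1, 17.1, 14.4, -0.16, 0.24, -0.33, 50]
[-2.3, 17.0, 14.5, -0.16, 0.24, -0.33, 50]
```

>>> {"fn": "jog_arm", "kwargs": {
  "deltas": [
    [[-2, 17, 10, -0.2, 0.2, -0.3, 50], [-2, 17, 10, -0.2, 0.2, -0.3, 50], [-2, 15, 10, -0.2, 0.2, -0.3, 50], [0, 0, 5, 0, 0, 0, 50], [0, 0, 0, 0, 0, 0, 50]]
  ]
}}

```text
clock: 30.0
eef_pos: [0.5632, 0.0341, 0.1348]
tool_rot: [0.217, 0.976, 0.0, 0.0]
ft_force: [-0.9, -0.5, 0.1]
grip_width: 0.0504
```

```bash
python3 - <<'E'
from h import *
where()
plan([.5615,.036,.078],tilt(155,0),50,vmax=14)
E
```

```text
t 30.0 tcp [0.5632 0.0341 0.1348] lip [0.5142 0.0569 0.1722] tilt 0.1 az 155.0 yz 0.0 grip 0.0504 J [ 3. 24.  0. 66. -0. 29.]
n 5 rotvec/row [ 0.01  0.01 -0.01] first/last shift
[0.5, 0.2, 11.4, 0.01, 0.01, -0.01, 50]
[0.5, 0.2, 11.4, 0.01, 0.01, -0.01, 50]
[0.5, 0.2, 11.4, 0.01, 0.01, -0.01, 50]
[0.5, 0.2, 11.4, 0.01, 0.01, -0.01, 50]
[0.5, 0.2, 11.4, 0.01, 0.01, -0.01, 50]
```

>>> {"fn": "jog_arm", "kwargs": {
  "deltas": [
    [[1, 0, 11, 0, 0, 0, 50], [1, 0, 11, 0, 0, 0, 50], [0, 0, 11, 0, 0, 0, 50], [0, 0, 11, 0, 0, 0, 50], [0, 0, 8, 0, 0, 0, 50]]
  ]
}}

```text
clock: 30.5
eef_pos: [0.5601, 0.032, 0.0805]
tool_rot: [0.219, 0.976, -0.0, 0.001]
ft_force: [0.1, -0.0, -0.3]
grip_width: 0.0503
```

```bash
python3 - <<'E'
from h import *
where()
plan([.5615,.036,.0785],tilt(155,0),50,vmax=14)
E
```

```text
t 30.5 tcp [0.5601 0.032  0.0805] lip [0.5111 0.0551 0.1179] tilt 0.2 az 154.7 yz 0.0 grip 0.0503 J [ 3. 27. -5. 59. -0. 29.]
n 1 rotvec/row [ 0.03  0.16 -0.27] first/last shift
[0.4, 4.2, 2.0, 0.03, 0.16, -0.27, 50]
```

>>> {"fn": "jog_arm", "kwargs": {
  "deltas": [
    [[0, 4, 1, 0, 0, 0, 50], [0, 0, 0, 0, 0, 0, 0], [0, 0, 0, 0, 0, 0, 0], [0, 0, 0, 0, 0, 0, 0], [0, 0, 0, 0, 0, 0, 0]]
  ]
}}

```text
clock: 31.0
eef_pos: [0.5616, 0.037, 0.078]
tool_rot: [0.218, 0.976, 0.0, 0.0]
ft_force: [-0.2, -0.3, -2.1]
grip_width: 0.0125
```

>>> {"fn": "jog_arm", "kwargs": {
  "deltas": [
    [[0, 0, 0, 0, 0, 0, 0], [0, 0, 0, 0, 0, 0, 0], [0, 0, 0, 0, 0, 0, 0]]
  ]
}}

```text
clock: 31.3
eef_pos: [0.5616, 0.0369, 0.078]
tool_rot: [0.218, 0.976, 0.0, 0.001]
ft_force: [1.0, 1.6, -1.8]
grip_width: 0.0128
```

```bash
python3 - <<'E'
from h import *
where();print(get_obs()['ft_force'],get_obs()['ft_torque'])
E
```

```text
t 31.3 tcp [0.5616 0.0369 0.078 ] lip [0.5127 0.0599 0.1154] tilt 0.1 az 154.8 yz 0.001 grip 0.0128 J [ 4. 27. -4. 59.  0. 29.]
[ 1.00990607  1.63829849 -1.82433523] [ 0.09895368 -0.06022486  0.00881657]
```

>>> {"fn": "jog_arm", "kwargs": {
  "deltas": [
    [[0, 0, 0, 0, 0, 8, 0], [0, 0, 0, 0, 0, 8, 0], [0, 0, 0, 0, 0, 8, 0], [0, 0, 0, 0, 0, 8, 0], [0, 0, 0, 0, 0, 8, 0]]
  ]
}}

```text
clock: 31.8
eef_pos: [0.561, 0.0365, 0.078]
tool_rot: [0.55, 0.835, -0.0, 0.0]
ft_force: [1.3, 0.5, -1.5]
grip_width: 0.0121
```

```bash
python3 - <<'E'
from h import *
where()
plan([.5616,.0369,.078],tilt(50.4,0),0)
E
```

```text
t 31.8 tcp [0.561  0.0365 0.078 ] lip [0.5397 0.0861 0.1155] tilt 0.0 az 113.3 yz -0.0 grip 0.0121 J [ 4. 27. -4. 59. -0. 70.]
n 8 rotvec/row [0.   0.   7.86] first/last shift
[0.0, 0.1, 0.0, 0.0, 0.0, 7.86, 0]
[0.0, 0.1, 0.0, 0.0, 0.0, 7.86, 0]
[0.0, 0.1, 0.0, 0.0, 0.0, 7.86, 0]
[0.1, 0.1, 0.0, 0.0, 0.0, 7.86, 0]
[0.1, 0.1, 0.0, 0.0, 0.0, 7.86, 0]
[0.1, 0.1, 0.0, 0.0, 0.0, 7.86, 0]
[0.1, 0.0, 0.0, 0.0, 0.0, 7.86, 0]
[0.1, 0.0, 0.0, 0.0, 0.0, 7.86, 0]
```

>>> {"fn": "jog_arm", "kwargs": {
  "deltas": [
    [[0, 0, 0, 0, 0, 8, 0], [0, 0, 0, 0, 0, 8, 0], [0, 0, 0, 0, 0, 8, 0], [0, 0, 0, 0, 0, 8, 0], [0, 0, 0, 0, 0, 8, 0]]
  ]
}}

```text
clock: 32.3
eef_pos: [0.5602, 0.0366, 0.078]
tool_rot: [0.811, 0.585, -0.0, -0.001]
ft_force: [0.5, 1.1, -2.3]
grip_width: 0.0126
```

>>> {"fn": "jog_arm", "kwargs": {
  "deltas": [
    [[0, 0, 0, 0, 0, 8, 0], [0, 0, 0, 0, 0, 8, 0], [0, 0, 0, 0, 0, 5, 0], [0, 0, 0, 0, 0, 0, 0], [0, 0, 0, 0, 0, 0, 0]]
  ]
}}

```text
clock: 32.8
eef_pos: [0.5599, 0.0368, 0.078]
tool_rot: [0.907, 0.421, -0.0, -0.002]
ft_force: [0.5, 0.7, -1.9]
grip_width: 0.0129
```

```bash
python3 - <<'E'
from h import *
where()
E
```

```text
t 32.8 tcp [0.5599 0.0368 0.078 ] lip [0.5949 0.0779 0.1155] tilt 0.2 az 49.7 yz -0.003 grip 0.0129 J [  4.  27.  -4.  59.   0. 134.]
```

Turned about 105°. Releasing, lifting clear, and checking.

>>> {"fn": "jog_arm", "kwargs": {
  "deltas": [
    [[0, 0, 0, 0, 0, 0, 50], [0, 0, 0, 0, 0, 0, 50], [0, 0, 0, 0, 0, 0, 50], [0, 0, -10, 0, 0, 0, 50], [0, 0, -30, 0, 0, 0, 50]]
  ]
}}

```text
clock: 33.3
eef_pos: [0.557, 0.0357, 0.1164]
tool_rot: [0.907, 0.422, -0.004, -0.002]
ft_force: [0.6, -0.4, -0.8]
grip_width: 0.0499
```

>>> {"fn": "jog_arm", "kwargs": {
  "deltas": [
    [[0, 0, -40, 0, 0, 0, 50], [0, 0, -40, 0, 0, 0, 50], [-32, -25, -20, 0, 0, 0, 50], [-35, -28, 0, 0, 0, 0, 50], [-35, -28, 0, 0, 0, 0, 50]]
  ]
}}

```text
clock: 33.8
eef_pos: [0.4355, 0.0096, 0.2287]
tool_rot: [0.906, 0.423, 0.003, 0.001]
ft_force: [-0.6, -1.1, 0.2]
grip_width: 0.05
```

>>> {"fn": "jog_arm", "kwargs": {
  "deltas": [
    [[-28, 34, 0, 0, 0, 0, 50], [-15, 40, 0, 0, 0, 0, 50], [-15, -40, 0, 0, 0, 0, 50], [0, 0, 0, 0, 0, 0, 50], [0, 0, 0, 0, 0, 0, 50]]
  ]
}}

```text
clock: 34.3
eef_pos: [0.4132, -0.059, 0.2264]
tool_rot: [0.906, 0.424, -0.004, -0.003]
ft_force: [0.3, 1.1, 0.2]
grip_width: 0.0503
```

```bash
python3 - <<'E'
from h import *
where()
im=camera("top");cv2.imwrite("pics/t8.png",np.vstack([cv2.resize(im[130:225,140:260,::-1],(480,380),interpolation=cv2.INTER_CUBIC),cv2.resize(im[120:260,250:410,::-1],(480,220),interpolation=cv2.INTER_CUBIC)]))
E
```

```text
t 34.3 tcp [ 0.4132 -0.059   0.2264] lip [ 0.4481 -0.0177  0.2636] tilt 0.5 az 50.1 yz -0.008 grip 0.0503 J [ -8.   5. -11.  74.   0. 122.]
```

View pics/t8.png

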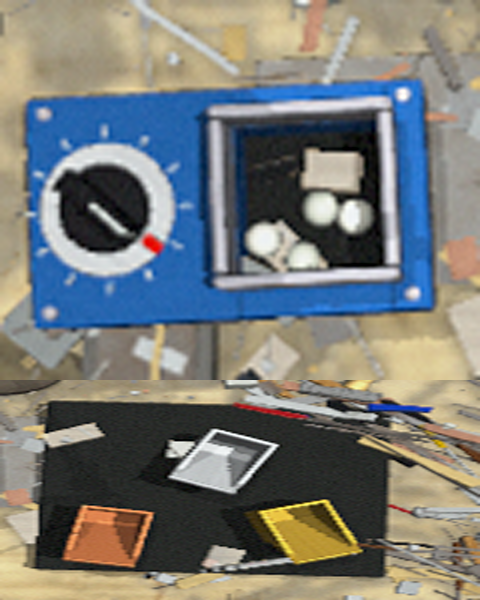

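The cups and four balls look right. The mark at (92,205)→(125,237) may sit a few degrees off the index at (153,244), so I'll measure it numerically.

```bash
python3 - <<'E'
from h import *
im=camera("top").astype(int); sub=im[160:205,145:190]
S=8; big=cv2.resize(sub.astype(np.uint8),None,fx=S,fy=S,interpolation=cv2.INTER_CUBIC).astype(int)
yy,xx=np.mgrid[:big.shape[0],:big.shape[1]]; px=(xx+.5)/S-.5+145; py=(yy+.5)/S-.5+160
r,g,b=big.transpose(2,0,1)
red=(r>150)&(g<90)&(b<90); ri=np.array([px[red].mean(),py[red].mean()])
blue_not=~((b>r+60)); ring=((r+g+b)>390)&(abs(r-b)<60)
n,l,st,ce=cv2.connectedComponentsWithStats(ring.astype(np.uint8))
for k in range(1,n):
    if st[k,4]>150: print(k,st[k],(ce[k]+.5)/S-.5+[145,160])
inner=(np.hypot(px-166.5,py-182)<9)&((r+g+b)>300)
n,l,st,ce=cv2.connectedComponentsWithStats(inner.astype(np.uint8));k=1+np.argmax(st[1:,4]);q=l==k
pts=np.c_[px[q],py[q]];c=pts.mean(0);w,v=np.linalg.eigh(np.cov((pts-c).T));d=v[:,1]
W=[ray("top",c+s*d*3,.097) for s in(-1,1)]; e=(W[1]-W[0])[:2]
ring_m=ray("top",ri,.064); D=np.array([.5613,.0361])
print("line c",c,"az",np.degrees(np.arctan2(e[1],e[0])),"mod180; red px",ri,ring_m,"az from dial",np.degrees(np.arctan2(*(ring_m[:2]-D)[::-1])),np.hypot(*(ring_m[:2]-D)))
for z in(.06,.071): print("ray of D at z",z)
E
```

```text
5 [   39    48   272   266 28674] [166.83379978 182.12416736]
6 [   0   52   29  308 3265] [145.47061639 185.81724732]
9 [ 138  167   76   61 1237] [166.52096807 184.26854285]
line c [166.60772613 184.36314384] az 50.9422935936803 mod180; red px [177.73264742 190.59213759] [0.54046654 0.00894985 0.064     ] az from dial -127.50055137332872 0.03422226996968998
ray of D at z 0.06
ray of D at z 0.071
```

```bash
python3 -c "
from workcell import *
print(job_done())"
```

```text
the job is handed in; nothing more can be done
None
```

I emptied all three cups into the mill's well, set each upright on the black mat again, then turned the timer dial about 105° clockwise to the red index. I handed the job in at about 34 s; it reports no verdict.

- **Balls:** the last top picture showed four in the well: two from the copper cup, one from the aluminium and one from the brass. The cups looked empty afterwards.
- **Cups:** all three stood upright on the mat. I saw no sign of a cup being knocked aside during the run.
- **Dial:** the mark measured at -129.1° and the index at -127.5° to -127°, about 2° apart against a limit of about 9°. A first look by eye had suggested roughly 7°; the numerical fit and the gripper's heading when I let go both gave the smaller figure.
- **Guard wall:** I did not measure contact forces on the wall itself. By the tool poses, the lips stayed about 5 cm above the wall top while pouring. The wrist force readings I saw stayed under about 3 N.

The arm was clear of everything when I handed in. No check failed.

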